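# Ready the bench for the load test

## Robot

A 7-joint arm with a two-finger parallel gripper is mounted at the origin on the work surface. World frame = base frame: x ahead of the robot, y to its left, z up, the work surface at z = 0. Lengths are in m, angles in rad, forces in N, time in s.
With the tool pointing down it reaches from about 0.4 to 0.85 m from the base axis. Payload 10.4 kg.
Tool frame: the origin (TCP) lies at the very end of the fingers, on their centre line; the grasp point (between the pads) lies 19 mm behind it; z points along the fingers, y is the line along which they close (so a half turn about z gives the same grasp; the last joint's range is limited). The gripper opens to 85 mm and grips with 20 to 120 N. Pads are 22 mm wide; open, the fingers measure 114 mm over their backs; the gripper's body (76 mm by 85 mm) begins 54 mm behind the grasp point. The pads swing forward as they close: fully open they stand 13 mm farther back than shut.
Start: joints at [-0.023, 0.332, -0.065, 1.46, 0.022, 1.35, -0.088], TCP at [0.625, 0, 0.231] pointing down, gripper open.
Joint ranges: [-2.6, 2.6], [-0.5, 2.12], [-1.47, 1.34], [0.16, 2.42], [-1.27, 4.41], [0.06, 2.06], [-2.6, 2.6]. Speed limits (rad/s): [2.22, 2.22, 2.79, 2.79, 3.14, 3.14, 3.14].

## Interface

Orientations are given as a unit quaternion [x, y, z, w].
In Python, from workcell import * gives the robot as it stands. The module is installed in compiled form; this text tells all that it offers.
- The arm moves only by the tool carry_out, never from a script. Its argument "motion" is a list of rows, each an object with "xyz": the shift along the tool's x, y, z in m, a list of three; "angular": the turn, a rotation vector about the tool's x, y, z in degrees, a list of three. A call has 1 to 12 rows; each row is the pose to reach, as a shift and turn from the pose commanded when the call began, along the tool's axes at that moment; what a row does not reach only later rows make up. A row lasts 1/10 s, in which the tool goes at most 50 mm and 8.59 degrees, less where a joint would pass 70% of its speed; a pose out of reach is approached as far as the arm can. A call with a gripper value outside its range is refused whole. "hand" is the opening, from 0 (shut) to 1 (fully open), set as the call begins (left out, the last holds). The fingers move at their own pace and stop on an object; "grip_force" is the grip in N (left out, the last holds). Time passes only in rows, so rows that repeat a pose let the fingers close. It gives the time, the measured TCP pose, the force, the opening and the grip force at its end, in the units of the state.
- get_obs(): the state, without advancing time (a new reading comes with each control period).
- camera(name): name is "scene" or "side" or "wrist"; returns a dict with "img" (384x512x3 uint8, red, green, blue), "fx", "fy", "cx", "cy" (pixels), "k1" (the pictures are not rectified: a ray, as slopes to the right and down, at radius r is drawn at 1 + k1 r^2 times it, then the intrinsics apply), "extrinsics" (4x4, takes a point from camera to world coordinates). Camera axes: x right, y up, looking along -z (the intrinsics and any distortion apply to the point x, -y, -z); pixel columns grow to the right and rows downward; lengths in m; the calibration is good to about 2 mm. A picture is of the moment at which its call begins. There is no depth.
- hand_in(): hands the job in; it is judged then, once.
The state is a dict: "clock": time; "joint_pos": joint angles; "joint_velocities": joint speeds; "tau": joint torques, N m; "position": TCP position; "ee_rot": TCP orientation; "ft_force": force on the tool from outside, world axes, zero at the start; "torque": the same for the moment, N m; "grip_width": opening from 0.0 (shut) to 1.0 (fully open); "grasp_force": force on a finger pad.
Only numpy, scipy, OpenCV 4.12 (cv2) and the standard library are available. Lean on these libraries where they do the work, as an engineer would, in place of code of your own. Each camera call takes 0.05 s, during which the arm holds its last target. There are 200 camera calls.

## Task

Get the bench ready for the load test: first clear every blue filter off the attenuator console into the cardboard tray, then slide the console's fader until it lines up with the red pointer, and only then lift each black dummy load off the hanging rail and put it down inside the aluminium chassis. Leave the fader at the pointer and everything else on the bench where it is.

Things in the scene. Friction and masses are not known exactly. Their poses are not given: they have to be found in the camera images.
- filter0: Blue coaxial filter: a rod 90 mm long along its x axis (brass nipples at the ends), blue round barrel 24 mm thick and 50 mm long in the middle, square steel ends 26 x 26 mm. Origin at its centre, 13 mm above what it lies on. It starts lying on top of the console, across the fader's slot. Three or four are present (the state gives None for an absent one).
- filter1: Blue coaxial filter: a rod 90 mm long along its x axis (brass nipples at the ends), blue round barrel 24 mm thick and 50 mm long in the middle, square steel ends 26 x 26 mm. Origin at its centre, 13 mm above what it lies on. It starts lying on top of the console, across the fader's slot. Three or four are present (the state gives None for an absent one).
- filter2: Blue coaxial filter: a rod 90 mm long along its x axis (brass nipples at the ends), blue round barrel 24 mm thick and 50 mm long in the middle, square steel ends 26 x 26 mm. Origin at its centre, 13 mm above what it lies on. It starts lying on top of the console, across the fader's slot. Three or four are present (the state gives None for an absent one).
- filter3: Blue coaxial filter: a rod 90 mm long along its x axis (brass nipples at the ends), blue round barrel 24 mm thick and 50 mm long in the middle, square steel ends 26 x 26 mm. Origin at its centre, 13 mm above what it lies on. It starts lying on top of the console, across the fader's slot. Three or four are present (the state gives None for an absent one).
- load0: Black finned dummy load: block 40 (x) by 44 (y) by 80 mm (z), origin at its centre, z up, fins to -x, brass stub and yellow plate on top. Steel hook 30 mm wide on its back (+x): a 4 mm plate 30 to 34 mm above the origin, from its end a 4 mm lip 35 to 39 mm behind the origin, down to 2 mm above it. It sits over the rail: lift about 30 mm, then away to -x. 0.3 kg. Two or three present (else None).
- load1: Black finned dummy load: block 40 (x) by 44 (y) by 80 mm (z), origin at its centre, z up, fins to -x, brass stub and yellow plate on top. Steel hook 30 mm wide on its back (+x): a 4 mm plate 30 to 34 mm above the origin, from its end a 4 mm lip 35 to 39 mm behind the origin, down to 2 mm above it. It sits over the rail: lift about 30 mm, then away to -x. 0.3 kg. Two or three present (else None).
- load2: Black finned dummy load: block 40 (x) by 44 (y) by 80 mm (z), origin at its centre, z up, fins to -x, brass stub and yellow plate on top. Steel hook 30 mm wide on its back (+x): a 4 mm plate 30 to 34 mm above the origin, from its end a 4 mm lip 35 to 39 mm behind the origin, down to 2 mm above it. It sits over the rail: lift about 30 mm, then away to -x. 0.3 kg. Two or three present (else None).
- console: Attenuator console fixed to the bench: low aluminium box 150 mm (x) by 340 mm (y), top 60 mm above its origin (centre of the underside). The fader's black slot runs along its y axis, 15 mm on the -x side of the middle.
- fader (a joint): Position of the fader along its slot in m, 0 at the console's -y end, growing toward the console's +y, to 0.255. It slides with about 2 N and stays where it is left.
- fader_top (a point): Middle of the top of the fader's black grip: 30 mm (x) by 16 mm (y), its top 30 mm above the console's top, with a white line on top along x.
- pointer: Small red arrow-shaped pointer fixed on the console's top near its +x edge, 5 mm high; it points across the slot and marks where the fader belongs. Origin at its underside, axes as the console's: the fader is set when fader_top has the pointer's place along y.
- tray: Open cardboard tray fixed to the bench, 135 mm (x) by 270 mm (y), walls 35 mm high and 5 mm thick, floor 5 mm. Origin: centre of the underside.
- chassis: Open aluminium rack chassis fixed to the bench, 170 mm (x) by 330 mm (y), walls 44 mm high and 3 mm thick, floor 3 mm. Two modules 50 x 45 mm, 25 mm high, are fitted in its two +x corners (centres at x +55, y +-135 mm); the rest is free. Origin: centre of the underside.
- rail: Hanging rail fixed to the bench: wooden bar 12 mm (x) by 380 mm (y) by 50 mm high, its top 165 mm above the origin, on two steel posts behind it (+x). Origin on the bench below the bar's middle. The loads hang on its -x side.
- tape: Yellow tape roll, 68 mm across, 24 mm high, on the bench; not part of the job. Origin: centre of the underside.
- screwdriver: Screwdriver lying on the bench; not part of the job. Its x axis runs along it.
- bottle: White bottle with red cap, 56 mm across, 150 mm high; not part of the job. Origin: centre of the underside.
- mug: Blue mug, 80 mm across, 90 mm high; not part of the job. Origin: centre of the underside.
- carton: Cardboard carton 70 x 100 x 50 mm; not part of the job. Origin: centre of the underside.
- adapter: Brass adapter, a cylinder 22 mm across and 34 mm high standing on the console's top near its -y end, it stays there; not part of the job. Origin: centre of the underside.
- wrench: Wrench lying on the bench; not part of the job. Its x axis runs along it.

How it is judged:
By the outcome, as a careful person would: the job done as asked, in the order asked, and still so for the second after the job is handed in, with the robot touching nothing.
Of filter0, filter1, filter2, filter3 only 3 to 4 are there at a start; the rules pass over those that are not, and their reading is None.
Of load0, load1, load2 only 2 to 3 are there at a start; the rules pass over those that are not, and their reading is None.
At some moment in a run one of filter0, filter1, filter2, filter3 may be knocked a few centimetres aside while the robot is not near it.
Once in a run the grip may slacken for a moment while it holds something.
It also fails if it takes over 210 s, if anything falls off the work surface, if the arm or the gripper's body presses on something with over 40 N, if the wrist force passes 120 N, or if a joint passes its speed limit or range.

## Working session

There is one attempt and no reset: what is moved stays moved. The work goes in short steps, Python scripts to look and compute and a tool call to move; the robot and the scene stay as the last step left them, time stands still between calls to the robot, and variables do not carry over. Pictures are saved under pics/ and viewed, at most 17 in all, crops included, and the job is handed in when it is done.

Besides the shell and the picture viewer there is one more tool, called after "Call:" in YAML: its name, and indented under it one key for each argument. carry_out: Moves the arm, as the interface text tells. Its arguments: {"type":"object","properties":{"motion":{"type":"array"},"hand":{"type":"number"},"grip_force":{"type":"number"}},"required":["motion"]}

```bash
mkdir -p pics; cat > h.py <<'E'
from workcell import *
import numpy as np, cv2
from scipy.spatial.transform import Rotation as R
def snap(n,f=None):
    c=camera(n); c['E']=np.array(c['extrinsics'])
    if f: cv2.imwrite('pics/'+f,cv2.cvtColor(c['img'],cv2.COLOR_RGB2BGR))
    return c
def ray(c,u,v):
    x,y=(u-c['cx'])/c['fx'],(v-c['cy'])/c['fy']
    a,b=x,y
    for _ in range(20):
        s=1+c['k1']*(a*a+b*b); a,b=x/s,y/s
    d=c['E'][:3,:3]@np.array([a,-b,-1]); return c['E'][:3,3],d/np.linalg.norm(d)
def onz(c,u,v,z):
    o,d=ray(c,u,v); return o+d*(z-o[2])/d[2]
def tri(c1,p1,c2,p2):
    o1,d1=ray(c1,*p1);o2,d2=ray(c2,*p2)
    t=np.linalg.lstsq(np.c_[d1,-d2],o2-o1,rcond=None)[0]
    a,b=o1+t[0]*d1,o2+t[1]*d2; return (a+b)/2,np.linalg.norm(a-b)
def proj(c,P):
    p=np.linalg.inv(c['E'])@np.r_[P,1]; a,b=p[0]/-p[2],-p[1]/-p[2]; s=1+c['k1']*(a*a+b*b)
    return c['cx']+c['fx']*a*s,c['cy']+c['fy']*b*s
def st():
    o=get_obs(); print({k:np.round(o[k],3) for k in ('clock','position','ee_rot','ft_force','grip_width','grasp_force')}); return o
def save(names,tag):
    import pickle
    d={n:snap(n,f'{tag}_{n}.png') for n in names}
    pickle.dump(d,open(f'{tag}.pkl','wb')); return d
def load(tag):
    import pickle; return pickle.load(open(f'{tag}.pkl','rb'))
E
python3 - <<'E'
from h import *
np.set_printoptions(suppress=True,precision=3)
o=st(); print(o['joint_pos'])
d=save(['scene','side','wrist'],'a')
for n,c in d.items(): print(n,c['fx'],c['k1'],c['E'])
im=[cv2.imread(f'pics/a_{n}.png') for n in ('scene','side','wrist')]
E
```

```text
{'clock': np.float64(0.0), 'position': array([ 0.625, -0.   ,  0.23 ]), 'ee_rot': array([ 0.707,  0.707, -0.001, -0.   ]), 'ft_force': array([ 0.217, -0.418, -0.323]), 'grip_width': np.float64(1.001), 'grasp_force': np.float64(0.0)}
[-0.023  0.333 -0.065  1.461  0.022  1.35  -0.088]
scene 409.15852081324954 -0.0011382974413168565 [[ 0.574 -0.61   0.546  1.362]
 [ 0.819  0.435 -0.374 -0.533]
 [-0.009  0.662  0.749  1.173]
 [ 0.     0.     0.     1.   ]]
side 486.0961134977537 0.011944196880965537 [[-0.756  0.383 -0.531 -0.22 ]
 [-0.655 -0.466  0.595  0.886]
 [-0.02   0.798  0.603  0.992]
 [ 0.     0.     0.     1.   ]]
wrist 293.0620286709082 0.011962970278536643 [[ 1.    -0.001  0.001  0.624]
 [ 0.001  0.957  0.289  0.073]
 [-0.001 -0.289  0.957  0.373]
 [ 0.     0.     0.     1.   ]]
```

View pics/a_scene.png

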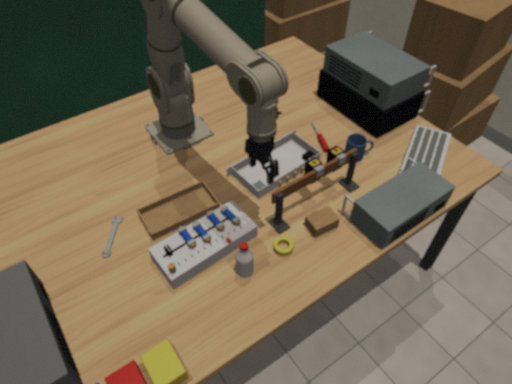

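View pics/a_side.png

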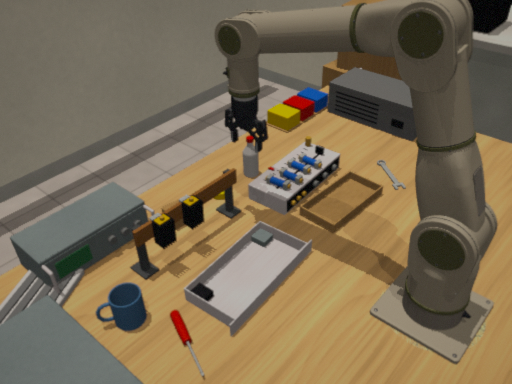

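View pics/a_wrist.png

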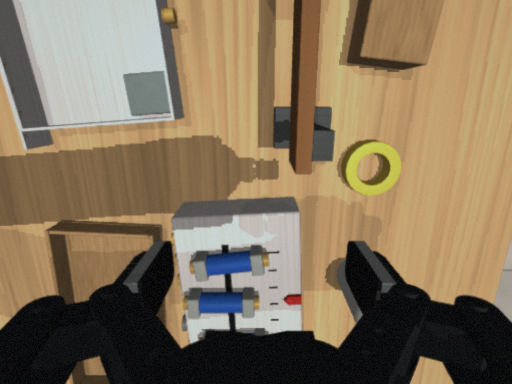

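The robot stands above the bench. The console carries filters near scene (205,235), with the tray beside it at (180,210). The rail with two visible loads is near (315,165) and the chassis near (275,165). I'll enlarge these.

```bash
python3 - <<'E'
import cv2,numpy as np
a=cv2.imread('pics/a_scene.png');b=cv2.imread('pics/a_side.png')
r=lambda i,x,y,w,h,k:cv2.resize(i[y:y+h,x:x+w],None,fx=k,fy=k,interpolation=cv2.INTER_CUBIC)
o=np.zeros((600,800,3),np.uint8)
o[:300,:400]=r(a,140,190,133,100,3)[:300,:399].repeat(1,0) if 0 else cv2.resize(a[190:290,140:273],(400,300),interpolation=cv2.INTER_CUBIC)
o[:300,400:]=cv2.resize(a[110:210,225:358+0],(400,300),interpolation=cv2.INTER_CUBIC)
o[300:,:400]=cv2.resize(b[130:230,240:373],(400,300),interpolation=cv2.INTER_CUBIC)
o[300:,400:]=cv2.resize(b[160:280,120:280],(400,300),interpolation=cv2.INTER_CUBIC)
cv2.imwrite('pics/b.png',o)
E
```

```text
(no output)
```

View pics/b.png

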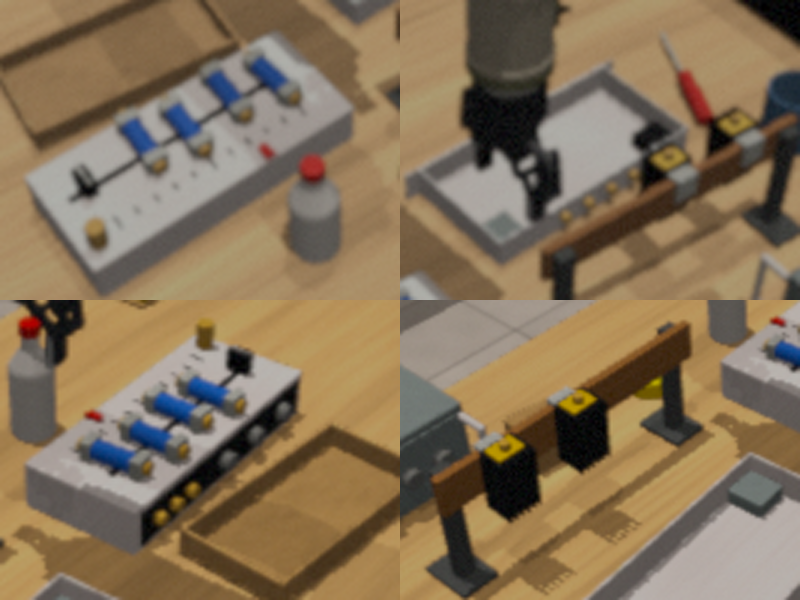

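```bash
python3 - <<'E'
from h import *
np.set_printoptions(suppress=True,precision=3)
d=load('a');S,D=d['scene'],d['side']
s1=lambda p:(140+p[0]/400*133,190+p[1]/3)
s2=lambda p:(225+p[0]/400*133,110+p[1]/3)
d1=lambda p:(240+p[0]/400*133,130+p[1]/3)
d2=lambda p:(120+p[0]/2.5,160+p[1]/2.5)
I=lambda p:p
for n,a,p,b,q in [('c-x-y',s1,(28,182),d1,(300,75)),('c-x+y',s1,(278,35),d1,(143,210)),('c+x+y',s1,(353,105),d1,(28,170)),('c+x-y',s1,(100,268),d1,(205,38)),
('A',s1,(139,136),d1,(208,91)),('B',s1,(182,124),d1,(177,109)),('C',s1,(226,91),d1,(150,137)),('D',s1,(270,75),d1,(115,156)),
('fader',s1,(85,176),d1,(240,52)),('ptr',s1,(267,151),d1,(95,114)),
('L-y',s2,(270,157),d2,(178,102)),('L+y',s2,(335,122),d2,(105,148)),
('t-x-y',I,(138,210),I,(383,183)),('t-x+y',I,(206,186),I,(334,226)),('t+x+y',I,(219,206),I,(303,208)),('t+x-y',I,(155,237),I,(347,174)),
('h-x-y',I,(228,166),I,(312,241)),('h-x+y',I,(306,134),I,(232,320)),('h+x-y',I,(262,193),I,(268,225)),('h+x+y',I,(322,152),I,(188,288)),
('bottlecap',I,(244,246),I,(250,139)),('adapter',s1,(95,224),d1,(205,22))]:
    P,e=tri(S,a(p),D,b(q)); print(n,P,round(e,4))
E
```

```text
c-x-y [ 0.542 -0.393  0.05 ] 0.0061
c-x+y [ 0.522 -0.061  0.055] 0.0161
c+x+y [ 0.663 -0.045  0.052] 0.0065
c+x-y [ 0.679 -0.382  0.052] 0.0164
A [ 0.581 -0.268  0.077] 0.0029
B [ 0.59  -0.221  0.072] 0.001
C [ 0.579 -0.157  0.073] 0.0005
D [ 0.587 -0.105  0.073] 0.002
fader [ 0.596 -0.344  0.085] 0.0051
ptr [ 0.666 -0.163  0.062] 0.0063
L-y [0.63  0.225 0.173] 0.0064
L+y [0.631 0.328 0.173] 0.005
t-x-y [ 0.346 -0.351  0.038] 0.0126
t-x+y [ 0.365 -0.085  0.016] 0.0217
t+x+y [ 0.486 -0.097  0.019] 0.0135
t+x-y [ 0.479 -0.348  0.019] 0.0058
h-x-y [0.355 0.032 0.046] 0.0075
h-x+y [0.361 0.392 0.038] 0.0568
h+x-y [0.521 0.056 0.028] 0.0418
h+x+y [0.503 0.381 0.043] 0.02
bottlecap [ 0.76  -0.163  0.142] 0.005
adapter [ 0.66  -0.364  0.093] 0.0037
```

Four filters (A–D), two loads and the fader at its -y end are located. Heights match the text: about 73 mm for filter centres, 170 mm for load tops. Next I'll take close wrist views over the console.

Call:
carry_out:
  motion:
    - {"xyz": [-0.05,-0.01,-0.02],"angular": [0,0,0]}
    - {"xyz": [-0.1,-0.02,-0.04],"angular": [0,0,0]}
    - {"xyz": [-0.14,-0.025,-0.06],"angular": [0,0,0]}
    - {"xyz": [-0.18,-0.03,-0.08],"angular": [0,0,0]}
    - {"xyz": [-0.225,-0.03,-0.08],"angular": [0,0,0]}
    - {"xyz": [-0.245,-0.03,-0.08],"angular": [0,0,0]}
    - {"xyz": [-0.245,-0.03,-0.08],"angular": [0,0,0]}
    - {"xyz": [-0.245,-0.03,-0.08],"angular": [0,0,0]}

```text
clock: 0.95
position: [0.595, -0.2447, 0.3108]
ee_rot: [0.707, 0.707, 0.0, -0.0]
ft_force: [0.2, 0.8, -0.2]
grip_width: 1.0
grasp_force: 0.0
```

```bash
python3 -c "
from h import *
st(); save(['wrist','side','scene'],'w1')"
```

```text
{'clock': np.float64(0.95), 'position': array([ 0.595, -0.245,  0.311]), 'ee_rot': array([ 0.707,  0.707,  0.   , -0.   ]), 'ft_force': array([ 0.159,  0.795, -0.195]), 'grip_width': np.float64(1.0), 'grasp_force': np.float64(0.0)}
```

Call:
carry_out:
  motion:
    - {"xyz": [0.05,-0.01,0],"angular": [0,0,0]}
    - {"xyz": [0.08,-0.05,0],"angular": [0,0,0]}
    - {"xyz": [0.1,-0.08,0],"angular": [0,0,0]}
    - {"xyz": [0.1,-0.08,0],"angular": [0,0,0]}
    - {"xyz": [0.1,-0.08,0],"angular": [0,0,0]}

```text
clock: 1.6
position: [0.515, -0.1438, 0.3121]
ee_rot: [0.706, 0.708, 0.0, 0.001]
ft_force: [-0.2, -0.6, -0.6]
grip_width: 1.0
grasp_force: 0.0
```

```bash
python3 - <<'E'
from h import *
st(); save(['wrist'],'w2')
a,b=cv2.imread('pics/w1_wrist.png'),cv2.imread('pics/w2_wrist.png')
o=np.zeros((600,800,3),np.uint8)
o[:300]=cv2.resize(a[60:276,100:400][:, :],(800,576))[:300] if 0 else 0
cv2.imwrite('pics/c.png',np.vstack([a[:300],b[:300]]))
E
```

```text
{'clock': np.float64(1.6), 'position': array([ 0.515, -0.144,  0.312]), 'ee_rot': array([0.706, 0.708, 0.   , 0.001]), 'ft_force': array([-0.182, -0.582, -0.624]), 'grip_width': np.float64(1.0), 'grasp_force': np.float64(0.0)}
```

View pics/c.png

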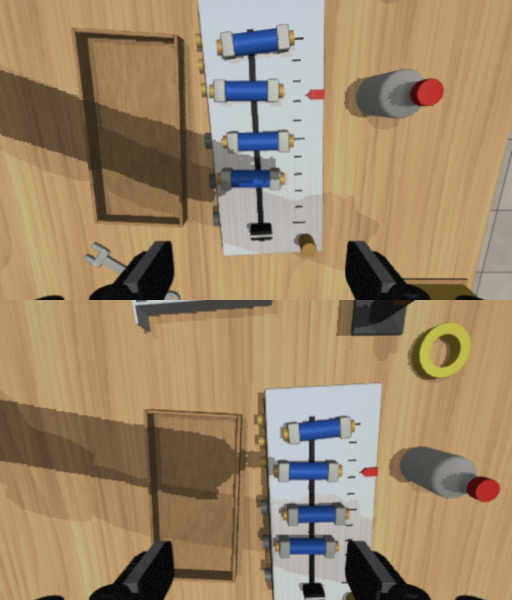

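View 1 shows filters at (256,41), (246,91), (258,141) and (251,179). The pointer tip is near (308,95), the fader at (261,232), and the tray spans (75–185, 30–223). View 2 shows the same items. I'll segment and triangulate them.

```bash
cat >> h.py <<'E'
def blobs(c,kind,amin,rmax=300):
    h=cv2.cvtColor(c['img'],cv2.COLOR_RGB2HSV)
    m={'blue':cv2.inRange(h,(105,150,60),(125,255,255)),'red':cv2.inRange(h,(0,180,90),(6,255,255))|cv2.inRange(h,(174,180,90),(180,255,255))}[kind]
    m[rmax:]=0
    n,l,s,ce=cv2.connectedComponentsWithStats(m)
    out=[]
    for i in range(1,n):
        if s[i,4]>=amin:
            p=np.argwhere(l==i)[:,::-1].astype(np.float32)
            mu,ev,_=cv2.PCACompute2(p,mean=None)
            e=ev[0]*np.sign(ev[0][0]); k=np.ptp(p@e)/2
            out.append((mu[0],e,k,s[i,4]))
    return sorted(out,key=lambda t:t[0][1])
E
python3 - <<'E'
from h import *
np.set_printoptions(suppress=True,precision=4)
c1,c2=load('w1')['wrist'],load('w2')['wrist']
for k in('blue','red'):
    A=blobs(c1,k,25);B=blobs(c2,k,25)
    print(k,[(np.round(t[0]),t[3]) for t in A],[(np.round(t[0]),t[3]) for t in B])
    for a,b in zip(A,B):
        P,e=tri(c1,a[0],c2,b[0])
        an=[]
        for c,t in((c1,a),(c2,b)):
            q=onz(c,*(t[0]+t[1]*t[2]),P[2])-onz(c,*(t[0]-t[1]*t[2]),P[2]); an+=[np.degrees(np.arctan2(q[1],q[0])),np.hypot(*q[:2])]
        print(P,round(e,4),np.round(an,3))
for n,p,q,z in [('fader',(261,228),(314,587),.09),('c-x-y',(224,255),None,.06),('c+x-y',(323,250),None,.06),('c-x+y',None,(265,391),.06),('c+x+y',None,(381,384),.06),
 ('t-x+y',(75,30),(147,411),.035),('t+x+y',(184,37),(241,416),.035),('t+x-y',(186,223),(235,579),.035),('t-x-y',(97,222),(156,575),.035),('ptrtip',(308,95),(361,472),.065)]:
    if q: q=(q[0],q[1]-300)
    print(n,p and onz(c1,*p,z),q and onz(c2,*q,z), tri(c1,p,c2,q) if p and q else '')
E
```

```text
blue [(array([255.,  42.], dtype=float32), np.int32(918)), (array([246.,  90.], dtype=float32), np.int32(749)), (array([258., 141.], dtype=float32), np.int32(652)), (array([250., 178.], dtype=float32), np.int32(596))] [(array([319., 129.], dtype=float32), np.int32(673)), (array([308., 170.], dtype=float32), np.int32(610)), (array([316., 213.], dtype=float32), np.int32(561)), (array([307., 246.], dtype=float32), np.int32(524))]
[ 0.5896 -0.1048  0.0762] 0.0016 [7.05  0.05  7.849 0.05 ]
[ 0.5786 -0.1582  0.0768] 0.0016 [0.026 0.049 0.474 0.049]
[ 0.5928 -0.2192  0.0762] 0.0017 [1.696 0.05  1.952 0.05 ]
[ 0.5827 -0.2683  0.0773] 0.0014 [-0.649  0.048  0.07   0.048]
red [(array([430.,  92.], dtype=float32), np.int32(539))] [(array([370., 171.], dtype=float32), np.int32(80)), (array([487., 190.], dtype=float32), np.int32(409))]
[ 0.632  -0.1417  0.2832] 0.1097 [53.39   0.014  1.218  0.008]
fader [ 0.5964 -0.3344  0.09  ] [ 0.5939 -0.3266  0.09  ] (array([ 0.5976, -0.343 ,  0.0684]), np.float64(0.0030583885491350213))
c-x-y [ 0.5412 -0.3919  0.06  ] None 
c+x-y [ 0.6891 -0.3834  0.06  ] None 
c-x+y None [ 0.5216 -0.0581  0.06  ] 
c+x+y None [ 0.6681 -0.0495  0.06  ] 
t-x+y [ 0.3597 -0.0853  0.035 ] [ 0.3597 -0.084   0.035 ] (array([ 0.3582, -0.0844,  0.0316]), np.float64(0.0008073108660041885))
t+x+y [ 0.4973 -0.0926  0.035 ] [ 0.4891 -0.0902  0.035 ] (array([ 0.4899, -0.0897,  0.012 ]), np.float64(0.0051902532996121195))
t+x-y [ 0.4811 -0.3507  0.035 ] [ 0.4754 -0.3502  0.035 ] (array([ 0.4755, -0.3585,  0.0202]), np.float64(0.00391883752057608))
t-x-y [ 0.345 -0.349  0.035] [ 0.3466 -0.3428  0.035 ] (array([ 0.3402, -0.3521,  0.0236]), np.float64(0.0043435930058142854))
ptrtip [ 0.6553 -0.1637  0.065 ] [ 0.6531 -0.1624  0.065 ] (array([ 0.656 , -0.1638,  0.0579]), np.float64(0.0009041819079307286))
```

Filter centres are clean and consistent: barrel 48–50 mm, yaw 0–7.5°, axis about 75 mm high. The console is yawed +3.4° and the tray about -3°. Now I'll turn the hand so it closes along world y and hover over filter D (the +y one).

Call:
carry_out:
  motion:
    - {"xyz": [0.01,0.02,0.03],"angular": [0,0,-8]}
    - {"xyz": [0.02,0.04,0.06],"angular": [0,0,-16]}
    - {"xyz": [0.03,0.06,0.09],"angular": [0,0,-24]}
    - {"xyz": [0.04,0.075,0.12],"angular": [0,0,-32]}
    - {"xyz": [0.04,0.075,0.14],"angular": [0,0,-40]}
    - {"xyz": [0.04,0.075,0.14],"angular": [0,0,-48]}
    - {"xyz": [0.04,0.075,0.14],"angular": [0,0,-56]}
    - {"xyz": [0.04,0.075,0.14],"angular": [0,0,-64]}
    - {"xyz": [0.04,0.075,0.14],"angular": [0,0,-72]}
    - {"xyz": [0.04,0.075,0.14],"angular": [0,0,-80]}
    - {"xyz": [0.04,0.075,0.14],"angular": [0,0,-88]}
    - {"xyz": [0.04,0.075,0.14],"angular": [0,0,-90]}
  hand: 0.45
  grip_force: 40

```text
clock: 2.85
position: [0.5907, -0.1056, 0.1706]
ee_rot: [-0.002, 1.0, 0.0, -0.0]
ft_force: [0.5, 0.3, 0.7]
grip_width: 0.447
grasp_force: 0.0
```

Call:
carry_out:
  motion:
    - {"xyz": [0,0,0],"angular": [0,0,0]}
    - {"xyz": [0,0,0],"angular": [0,0,0]}

```text
clock: 3.05
position: [0.5904, -0.1054, 0.1708]
ee_rot: [0.001, 1.0, 0.0, -0.0]
ft_force: [-1.0, -0.3, 0.4]
grip_width: 0.452
grasp_force: 0.0
```

```bash
cat >> h.py <<'E'
def filt(z=.0765,f=None):
    c=snap('wrist',f); print('filters',[(np.round(onz(c,*t[0],z)[:2],4),round(float(-np.degrees(np.arctan2(*( (onz(c,*(t[0]+t[1]),z)-onz(c,*t[0],z))[[1,0]])))),1),t[3]) for t in blobs(c,'blue',100,384)])
E
python3 -c "
from h import *
print(np.round(st()['joint_pos'],2)); filt(f='d.png')"
```

```text
{'clock': np.float64(3.05), 'position': array([ 0.59 , -0.105,  0.171]), 'ee_rot': array([ 0.001,  1.   ,  0.   , -0.   ]), 'ft_force': array([-0.964, -0.286,  0.417]), 'grip_width': np.float64(0.452), 'grasp_force': np.float64(0.0)}
[ 0.26  0.32 -0.2   1.6   0.07  1.22  1.62]
filters [(array([ 0.5787, -0.158 ]), -1.1, np.int32(1577)), (array([ 0.5825, -0.2678]), -1.9, np.int32(1911)), (array([ 0.59  , -0.1047]), -7.1, np.int32(1477)), (array([ 0.5928, -0.2187]), -2.2, np.int32(1646))]
```

View pics/d.png

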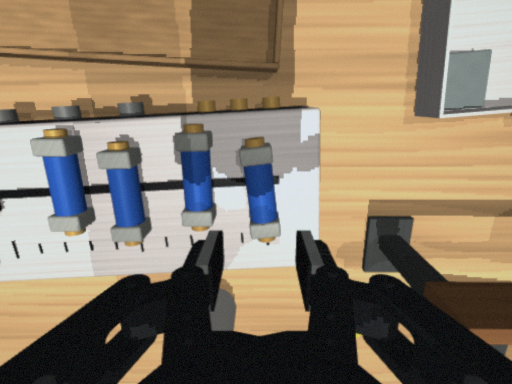

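The wrist picture agrees with the triangulation to under 1 mm. The hand is over filter D at (260,190), the gaps are clear, and the tray is at the top left. I'll grasp D.

Call:
carry_out:
  motion:
    - {"xyz": [0,0,0.04],"angular": [0,0,0]}
    - {"xyz": [0,0,0.08],"angular": [0,0,0]}
    - {"xyz": [0,0,0.1],"angular": [0,0,0]}
    - {"xyz": [0,0,0.107],"angular": [0,0,0]}
    - {"xyz": [0,0,0.107],"angular": [0,0,0]}

```text
clock: 3.6
position: [0.5898, -0.1049, 0.0638]
ee_rot: [0.0, 1.0, 0.0, -0.001]
ft_force: [0.7, 0.1, 0.4]
grip_width: 0.446
grasp_force: 0.0
```

Call:
carry_out:
  motion:
    - {"xyz": [0,0,0],"angular": [0,0,0]}
    - {"xyz": [0,0,0],"angular": [0,0,0]}
    - {"xyz": [0,0,0],"angular": [0,0,0]}
    - {"xyz": [0,0,0],"angular": [0,0,0]}
    - {"xyz": [0,0,0],"angular": [0,0,0]}
    - {"xyz": [0,0,0],"angular": [0,0,0]}
  hand: 0
  grip_force: 60

```text
clock: 4.2
position: [0.5912, -0.1051, 0.066]
ee_rot: [0.0, 1.0, -0.0, 0.002]
ft_force: [-0.3, -0.4, 6.6]
grip_width: 0.264
grasp_force: 56.6
```

Call:
carry_out:
  motion:
    - {"xyz": [0,0,-0.03],"angular": [0,0,0]}
    - {"xyz": [0,0,-0.07],"angular": [0,0,0]}
    - {"xyz": [0,0,-0.09],"angular": [0,0,0]}
    - {"xyz": [0,0,-0.09],"angular": [0,0,0]}

```text
clock: 4.6
position: [0.5919, -0.1052, 0.1584]
ee_rot: [0.0, 1.0, -0.0, 0.003]
ft_force: [0.3, 1.1, -0.9]
grip_width: 0.261
grasp_force: 56.3
```

Call:
carry_out:
  motion:
    - {"xyz": [0.03,-0.006,0],"angular": [0,0,0]}
    - {"xyz": [0.075,-0.013,0],"angular": [0,0,0]}
    - {"xyz": [0.12,-0.02,0],"angular": [0,0,0]}
    - {"xyz": [0.155,-0.026,0],"angular": [0,0,0]}
    - {"xyz": [0.165,-0.028,0.03],"angular": [0,0,0]}
    - {"xyz": [0.165,-0.028,0.07],"angular": [0,0,0]}
    - {"xyz": [0.165,-0.028,0.11],"angular": [0,0,0]}
    - {"xyz": [0.165,-0.028,0.13],"angular": [0,0,0]}
    - {"xyz": [0.165,-0.028,0.14],"angular": [0,0,0]}
    - {"xyz": [0.165,-0.028,0.14],"angular": [0,0,0]}
    - {"xyz": [0.165,-0.028,0.14],"angular": [0,0,0]}

```text
clock: 5.7
position: [0.4256, -0.1331, 0.015]
ee_rot: [-0.0, 1.0, -0.0, 0.0]
ft_force: [0.5, -0.2, -0.2]
grip_width: 0.257
grasp_force: 56.2
```

Call:
carry_out:
  motion:
    - {"xyz": [0,0,0],"angular": [0,0,0]}
    - {"xyz": [0,0,0],"angular": [0,0,0]}
    - {"xyz": [0,0,0],"angular": [0,0,0]}
    - {"xyz": [0,0,0],"angular": [0,0,0]}
  hand: 0.45

```text
clock: 6.1
position: [0.4253, -0.1331, 0.0147]
ee_rot: [-0.0, 1.0, -0.0, 0.0]
ft_force: [-0.4, 0.9, 0.8]
grip_width: 0.45
grasp_force: 0.0
```

Call:
carry_out:
  motion:
    - {"xyz": [0,0,-0.04],"angular": [0,0,0]}
    - {"xyz": [0,0,-0.09],"angular": [0,0,0]}
    - {"xyz": [-0.01,0,-0.14],"angular": [0,0,0]}
    - {"xyz": [-0.05,0,-0.158],"angular": [0,0,0]}
    - {"xyz": [-0.1,-0.01,-0.158],"angular": [0,0,0]}
    - {"xyz": [-0.14,-0.02,-0.158],"angular": [0,0,0]}
    - {"xyz": [-0.154,-0.025,-0.158],"angular": [0,0,0]}
    - {"xyz": [-0.154,-0.025,-0.158],"angular": [0,0,0]}
    - {"xyz": [-0.154,-0.025,-0.158],"angular": [0,0,0]}

```text
clock: 7.0
position: [0.5784, -0.1578, 0.1719]
ee_rot: [0.0, 1.0, 0.0, -0.0]
ft_force: [-0.5, -0.2, 0.4]
grip_width: 0.449
grasp_force: 0.0
```

```bash
python3 -c "
from h import *
st(); filt(f='e.png'); c=snap('side','e_side.png')
for t in blobs(c,'blue',15,384): print(t[0],t[3],onz(c,*t[0],.0765)[:2],onz(c,*t[0],.02)[:2])"
```

```text
{'clock': np.float64(7.0), 'position': array([ 0.578, -0.158,  0.172]), 'ee_rot': array([ 0.,  1.,  0., -0.]), 'ft_force': array([-0.543, -0.176,  0.356]), 'grip_width': np.float64(0.449), 'grasp_force': np.float64(0.0)}
filters [(array([ 0.4461, -0.1388]), -176.2, np.int32(904)), (array([ 0.5793, -0.1587]), -0.3, np.int32(1450)), (array([ 0.5832, -0.2684]), -0.2, np.int32(1604)), (array([ 0.5934, -0.2192]), -1.7, np.int32(1446))]
[317.04166  98.09028] 288 [ 0.83813642 -0.67164088] [ 0.90341136 -0.76778797]
[308.31342 160.14925] 67 [ 0.58430814 -0.26589182] [ 0.63391938 -0.3370002 ]
[297.1757  165.44595] 74 [ 0.59399727 -0.21596739] [ 0.64420643 -0.28399495]
[289.05634 175.     ] 71 [ 0.58036012 -0.15439844] [ 0.62972773 -0.21862659]
[322.5     210.35715] 84 [ 0.38983057 -0.07287062] [ 0.42744063 -0.1320677 ]
```

View pics/e_side.png

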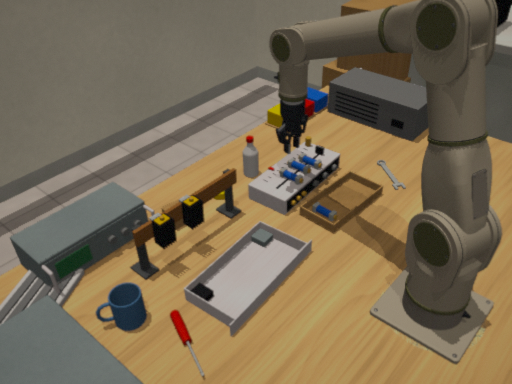

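Filter D lies in the tray at side (322,210); three remain on the console. I'll do filter C next the same way, then hover over B.

Call:
carry_out:
  motion:
    - {"xyz": [0,0,0.04],"angular": [0,0,0]}
    - {"xyz": [0,0,0.08],"angular": [0,0,0]}
    - {"xyz": [0,0,0.1],"angular": [0,0,0]}
    - {"xyz": [0,0,0.11],"angular": [0,0,0]}
    - {"xyz": [0,0,0.11],"angular": [0,0,0]}

```text
clock: 7.6
position: [0.5781, -0.1578, 0.0619]
ee_rot: [-0.0, 1.0, 0.0, -0.001]
ft_force: [0.4, -0.3, 0.8]
grip_width: 0.449
grasp_force: 0.0
```

Call:
carry_out:
  motion:
    - {"xyz": [0,0,0],"angular": [0,0,0]}
    - {"xyz": [0,0,0],"angular": [0,0,0]}
    - {"xyz": [0,0,0],"angular": [0,0,0]}
    - {"xyz": [0,0,0],"angular": [0,0,0]}
    - {"xyz": [0,0,0],"angular": [0,0,0]}
  hand: 0

```text
clock: 8.1
position: [0.58, -0.1582, 0.0642]
ee_rot: [0.0, 1.0, -0.0, 0.001]
ft_force: [-0.9, 0.6, 8.1]
grip_width: 0.255
grasp_force: 59.4
```

Call:
carry_out:
  motion:
    - {"xyz": [0,0,-0.03],"angular": [0,0,0]}
    - {"xyz": [0,0,-0.07],"angular": [0,0,0]}
    - {"xyz": [0,0,-0.09],"angular": [0,0,0]}
    - {"xyz": [0.03,-0.006,-0.09],"angular": [0,0,0]}
    - {"xyz": [0.07,-0.013,-0.09],"angular": [0,0,0]}
    - {"xyz": [0.11,-0.02,-0.09],"angular": [0,0,0]}
    - {"xyz": [0.1475,-0.03,-0.09],"angular": [0,0,0]}
    - {"xyz": [0.1575,-0.033,-0.07],"angular": [0,0,0]}
    - {"xyz": [0.1575,-0.033,-0.04],"angular": [0,0,0]}
    - {"xyz": [0.1575,-0.033,0],"angular": [0,0,0]}
    - {"xyz": [0.1575,-0.033,0],"angular": [0,0,0]}

```text
clock: 9.2
position: [0.4187, -0.1899, 0.0591]
ee_rot: [0.0, 1.0, 0.001, -0.003]
ft_force: [-0.8, 0.3, -0.0]
grip_width: 0.262
grasp_force: 59.0
```

Call:
carry_out:
  motion:
    - {"xyz": [0,0,0.03],"angular": [0,0,0]}
    - {"xyz": [0,0,0.045],"angular": [0,0,0]}
    - {"xyz": [0,0,0.05],"angular": [0,0,0]}
    - {"xyz": [0,0,0.05],"angular": [0,0,0]}

```text
clock: 9.6
position: [0.4222, -0.1911, 0.0134]
ee_rot: [-0.0, 1.0, -0.0, 0.0]
ft_force: [-0.2, -0.7, -0.3]
grip_width: 0.257
grasp_force: 59.0
```

Call:
carry_out:
  motion:
    - {"xyz": [0,0,0],"angular": [0,0,0]}
    - {"xyz": [0,0,0],"angular": [0,0,0]}
    - {"xyz": [0,0,0],"angular": [0,0,0]}
  hand: 0.45

```text
clock: 9.9
position: [0.4222, -0.1912, 0.0132]
ee_rot: [0.0, 1.0, -0.0, 0.001]
ft_force: [0.1, -0.7, -0.6]
grip_width: 0.453
grasp_force: 0.0
```

Call:
carry_out:
  motion:
    - {"xyz": [0,0,-0.04],"angular": [0,0,0]}
    - {"xyz": [0,0,-0.09],"angular": [0,0,0]}
    - {"xyz": [-0.01,0,-0.14],"angular": [0,0,0]}
    - {"xyz": [-0.05,-0.01,-0.16],"angular": [0,0,0]}
    - {"xyz": [-0.1,-0.015,-0.16],"angular": [0,0,0]}
    - {"xyz": [-0.145,-0.02,-0.16],"angular": [0,0,0]}
    - {"xyz": [-0.1715,-0.028,-0.16],"angular": [0,0,0]}
    - {"xyz": [-0.1715,-0.028,-0.16],"angular": [0,0,0]}
    - {"xyz": [-0.1715,-0.028,-0.16],"angular": [0,0,0]}

```text
clock: 10.8
position: [0.5929, -0.2189, 0.172]
ee_rot: [-0.0, 1.0, 0.0, -0.0]
ft_force: [-0.1, 0.3, -0.6]
grip_width: 0.449
grasp_force: 0.0
```

```bash
cat >> h.py <<'E'
def chk():
    st(); filt(); c=snap('side')
    for t in blobs(c,'blue',15,384): print(t[0],t[3],onz(c,*t[0],.0765)[:2],onz(c,*t[0],.02)[:2])
E
python3 -c "
from h import *
chk()"
```

```text
{'clock': np.float64(10.8), 'position': array([ 0.593, -0.219,  0.172]), 'ee_rot': array([-0.,  1.,  0., -0.]), 'ft_force': array([-0.095,  0.317, -0.633]), 'grip_width': np.float64(0.449), 'grasp_force': np.float64(0.0)}
filters [(array([ 0.4535, -0.1974]), -90.5, np.int32(336)), (array([ 0.4547, -0.1511]), -92.6, np.int32(438)), (array([ 0.583 , -0.2692]), -0.7, np.int32(1560)), (array([ 0.5931, -0.2202]), -1.6, np.int32(1474))]
[319.20276  99.27189] 217 [ 0.82466812 -0.66824708] [ 0.88911193 -0.76418474]
[308.2879  160.18182] 66 [ 0.58425482 -0.26567288] [ 0.63386277 -0.33676775]
[296.95773 165.40845] 71 [ 0.59470417 -0.215684  ] [ 0.64495695 -0.28369407]
[333.89154 202.14458] 83 [ 0.38603742 -0.12728501] [ 0.4234134 -0.18984  ]
[322.5    210.4643] 84 [ 0.38953929 -0.07245568] [ 0.42713138 -0.13162716]
```

Filter C is in the tray at about (0.423,-0.190); B and A have not moved. B next.

Call:
carry_out:
  motion:
    - {"xyz": [0,0,0.04],"angular": [0,0,0]}
    - {"xyz": [0,0,0.08],"angular": [0,0,0]}
    - {"xyz": [0,0,0.1],"angular": [0,0,0]}
    - {"xyz": [0,0,0.11],"angular": [0,0,0]}
    - {"xyz": [0,0,0.11],"angular": [0,0,0]}

```text
clock: 11.4
position: [0.5921, -0.2189, 0.0619]
ee_rot: [0.0, 1.0, 0.0, -0.001]
ft_force: [-0.6, 0.1, -0.1]
grip_width: 0.447
grasp_force: 0.0
```

Call:
carry_out:
  motion:
    - {"xyz": [0,0,0],"angular": [0,0,0]}
    - {"xyz": [0,0,0],"angular": [0,0,0]}
    - {"xyz": [0,0,0],"angular": [0,0,0]}
    - {"xyz": [0,0,0],"angular": [0,0,0]}
    - {"xyz": [0,0,0],"angular": [0,0,0]}
  hand: 0

```text
clock: 11.9
position: [0.594, -0.2193, 0.0643]
ee_rot: [0.0, 1.0, -0.0, 0.001]
ft_force: [-1.8, 0.5, 7.0]
grip_width: 0.255
grasp_force: 59.2
```

Call:
carry_out:
  motion:
    - {"xyz": [0,0,-0.03],"angular": [0,0,0]}
    - {"xyz": [0,0,-0.07],"angular": [0,0,0]}
    - {"xyz": [0,0,-0.09],"angular": [0,0,0]}
    - {"xyz": [0.035,-0.006,-0.09],"angular": [0,0,0]}
    - {"xyz": [0.08,-0.013,-0.09],"angular": [0,0,0]}
    - {"xyz": [0.125,-0.02,-0.09],"angular": [0,0,0]}
    - {"xyz": [0.165,-0.028,-0.09],"angular": [0,0,0]}
    - {"xyz": [0.175,-0.03,-0.07],"angular": [0,0,0]}
    - {"xyz": [0.175,-0.03,-0.04],"angular": [0,0,0]}
    - {"xyz": [0.175,-0.03,0],"angular": [0,0,0]}
    - {"xyz": [0.175,-0.03,0],"angular": [0,0,0]}

```text
clock: 13.0
position: [0.4153, -0.2476, 0.059]
ee_rot: [-0.0, 1.0, 0.002, -0.003]
ft_force: [-1.0, -0.3, -1.2]
grip_width: 0.255
grasp_force: 61.2
```

Call:
carry_out:
  motion:
    - {"xyz": [0,0,0.03],"angular": [0,0,0]}
    - {"xyz": [0,0,0.045],"angular": [0,0,0]}
    - {"xyz": [0,0,0.05],"angular": [0,0,0]}
    - {"xyz": [0,0,0.05],"angular": [0,0,0]}

```text
clock: 13.4
position: [0.4186, -0.2492, 0.0134]
ee_rot: [-0.0, 1.0, -0.0, 0.0]
ft_force: [-0.8, -0.3, -1.1]
grip_width: 0.253
grasp_force: 61.3
```

Call:
carry_out:
  motion:
    - {"xyz": [0,0,0],"angular": [0,0,0]}
    - {"xyz": [0,0,0],"angular": [0,0,0]}
    - {"xyz": [0,0,0],"angular": [0,0,0]}
  hand: 0.45

```text
clock: 13.7
position: [0.4186, -0.2493, 0.0133]
ee_rot: [0.0, 1.0, -0.0, 0.001]
ft_force: [-0.4, 0.3, -0.6]
grip_width: 0.446
grasp_force: 0.0
```

Call:
carry_out:
  motion:
    - {"xyz": [0,0,-0.04],"angular": [0,0,0]}
    - {"xyz": [0,0,-0.09],"angular": [0,0,0]}
    - {"xyz": [-0.01,0,-0.14],"angular": [0,0,0]}
    - {"xyz": [-0.05,-0.01,-0.16],"angular": [0,0,0]}
    - {"xyz": [-0.1,-0.015,-0.16],"angular": [0,0,0]}
    - {"xyz": [-0.145,-0.018,-0.16],"angular": [0,0,0]}
    - {"xyz": [-0.165,-0.0195,-0.16],"angular": [0,0,0]}
    - {"xyz": [-0.165,-0.0195,-0.16],"angular": [0,0,0]}
    - {"xyz": [-0.165,-0.0195,-0.16],"angular": [0,0,0]}

```text
clock: 14.6
position: [0.5828, -0.2684, 0.1722]
ee_rot: [-0.0, 1.0, 0.0, -0.0]
ft_force: [-0.7, -0.2, -0.5]
grip_width: 0.45
grasp_force: 0.0
```

```bash
python3 -c "
from h import *
chk()"
```

```text
{'clock': np.float64(14.6), 'position': array([ 0.583, -0.268,  0.172]), 'ee_rot': array([-0.,  1.,  0., -0.]), 'ft_force': array([-0.717, -0.153, -0.487]), 'grip_width': np.float64(0.45), 'grasp_force': np.float64(0.0)}
filters [(array([ 0.4462, -0.2533]), -94.0, np.int32(564)), (array([ 0.4476, -0.2071]), -130.4, np.int32(684)), (array([ 0.4488, -0.1607]), -140.7, np.int32(830)), (array([ 0.583 , -0.2699]), -0.2, np.int32(1461))]
[308.20895 160.19403] 67 [ 0.58441851 -0.26544131] [ 0.63403656 -0.33652189]
[344.71765 194.07059] 85 [ 0.38304337 -0.18231409] [ 0.42023459 -0.2482649 ]
[333.81113 201.92223] 90 [ 0.38684061 -0.12804228] [ 0.42426616 -0.19064399]
[322.5    210.4643] 84 [ 0.38953929 -0.07245568] [ 0.42713138 -0.13162716]
```

Call:
carry_out:
  motion:
    - {"xyz": [0,-0.0005,0.04],"angular": [0,0,0]}
    - {"xyz": [0,-0.0005,0.08],"angular": [0,0,0]}
    - {"xyz": [0,-0.0005,0.1],"angular": [0,0,0]}
    - {"xyz": [0,-0.0005,0.11],"angular": [0,0,0]}
    - {"xyz": [0,-0.0005,0.11],"angular": [0,0,0]}

```text
clock: 15.2
position: [0.582, -0.2691, 0.0618]
ee_rot: [0.0, 1.0, 0.0, -0.001]
ft_force: [-0.4, -0.4, 0.8]
grip_width: 0.45
grasp_force: 0.0
```

Call:
carry_out:
  motion:
    - {"xyz": [0,0,0],"angular": [0,0,0]}
    - {"xyz": [0,0,0],"angular": [0,0,0]}
    - {"xyz": [0,0,0],"angular": [0,0,0]}
    - {"xyz": [0,0,0],"angular": [0,0,0]}
    - {"xyz": [0,0,0],"angular": [0,0,0]}
  hand: 0

```text
clock: 15.7
position: [0.5839, -0.2696, 0.0643]
ee_rot: [0.0, 1.0, -0.001, 0.001]
ft_force: [-2.4, 0.3, 7.1]
grip_width: 0.257
grasp_force: 59.3
```

Call:
carry_out:
  motion:
    - {"xyz": [0,0,-0.03],"angular": [0,0,0]}
    - {"xyz": [0,0,-0.07],"angular": [0,0,0]}
    - {"xyz": [0,0,-0.09],"angular": [0,0,0]}
    - {"xyz": [0.035,-0.006,-0.09],"angular": [0,0,0]}
    - {"xyz": [0.08,-0.015,-0.09],"angular": [0,0,0]}
    - {"xyz": [0.12,-0.025,-0.09],"angular": [0,0,0]}
    - {"xyz": [0.158,-0.035,-0.09],"angular": [0,0,0]}
    - {"xyz": [0.168,-0.038,-0.07],"angular": [0,0,0]}
    - {"xyz": [0.168,-0.038,-0.04],"angular": [0,0,0]}
    - {"xyz": [0.168,-0.038,0],"angular": [0,0,0]}
    - {"xyz": [0.168,-0.038,0],"angular": [0,0,0]}

```text
clock: 16.8
position: [0.4124, -0.3053, 0.0588]
ee_rot: [0.0, 1.0, 0.002, -0.003]
ft_force: [0.2, 0.7, -0.5]
grip_width: 0.256
grasp_force: 59.0
```

Call:
carry_out:
  motion:
    - {"xyz": [0,0,0.03],"angular": [0,0,0]}
    - {"xyz": [0,0,0.045],"angular": [0,0,0]}
    - {"xyz": [0,0,0.05],"angular": [0,0,0]}
    - {"xyz": [0,0,0.05],"angular": [0,0,0]}

```text
clock: 17.2
position: [0.4156, -0.3072, 0.0134]
ee_rot: [-0.0, 1.0, -0.0, 0.0]
ft_force: [0.3, 0.3, -1.1]
grip_width: 0.257
grasp_force: 59.0
```

Call:
carry_out:
  motion:
    - {"xyz": [0,0,0],"angular": [0,0,0]}
    - {"xyz": [0,0,0],"angular": [0,0,0]}
    - {"xyz": [0,0,0],"angular": [0,0,0]}
  hand: 0.45

```text
clock: 17.5
position: [0.4156, -0.3074, 0.0133]
ee_rot: [0.0, 1.0, -0.0, 0.001]
ft_force: [-0.8, 0.1, 0.1]
grip_width: 0.452
grasp_force: 0.0
```

Call:
carry_out:
  motion:
    - {"xyz": [0,0,-0.04],"angular": [0,0,0]}
    - {"xyz": [0,0,-0.09],"angular": [0,0,0]}
    - {"xyz": [-0.01,0,-0.14],"angular": [0,0,0]}
    - {"xyz": [-0.05,-0.01,-0.16],"angular": [0,0,0]}
    - {"xyz": [-0.1,-0.02,-0.16],"angular": [0,0,0]}
    - {"xyz": [-0.145,-0.03,-0.16],"angular": [0,0,0]}
    - {"xyz": [-0.18,-0.038,-0.16],"angular": [0,0,0]}
    - {"xyz": [-0.18,-0.038,-0.16],"angular": [0,0,0]}
    - {"xyz": [-0.18,-0.038,-0.16],"angular": [0,0,0]}

```text
clock: 18.4
position: [0.5952, -0.3447, 0.1718]
ee_rot: [-0.0, 1.0, 0.0, -0.0]
ft_force: [0.2, 0.2, -0.1]
grip_width: 0.449
grasp_force: 0.0
```

```bash
python3 -c "
from h import *
chk(); save(['wrist','side'],'f')"
```

```text
{'clock': np.float64(18.4), 'position': array([ 0.595, -0.345,  0.172]), 'ee_rot': array([-0.,  1.,  0., -0.]), 'ft_force': array([ 0.163,  0.214, -0.075]), 'grip_width': np.float64(0.449), 'grasp_force': np.float64(0.0)}
filters [(array([ 0.4538, -0.2687]), -92.7, np.int32(146)), (array([ 0.4552, -0.2223]), -93.5, np.int32(278))]
[307.59714   93.446045] 139 [ 0.89543813 -0.68275942] [ 0.96424915 -0.77959264]
[355.02563 186.39745] 78 [ 0.38003551 -0.23683303] [ 0.41704112 -0.3061482 ]
[344.68967 193.977  ] 87 [ 0.3833737 -0.1826649] [ 0.4205853  -0.24863737]
[333.56625 202.08434] 83 [ 0.38696342 -0.12690675] [ 0.42439654 -0.18943839]
[329.15295 214.8    ] 85 [ 0.36286138 -0.06826495] [ 0.39880718 -0.12717782]
```

View pics/f_wrist.png

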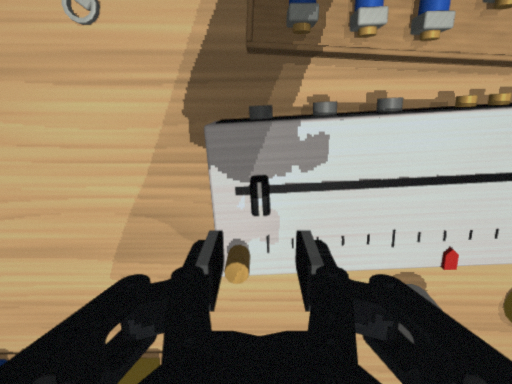

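The red pointer is at (450,259), the fader at (260,195) and the adapter at (237,262). Filter D was knocked in the tray to about (0.399,-0.127), so I'll look at that closely and compute the fader target.

```bash
python3 - <<'E'
from h import *
np.set_printoptions(suppress=True,precision=4)
c=load('f')['wrist']
for t in blobs(c,'red',40): print('red',t[0],t[3],onz(c,*t[0],.064))
g=cv2.cvtColor(c['img'],cv2.COLOR_RGB2GRAY)
print('cols at v=210',g[210,246:276]); print('cols v=200',g[200,246:276])
for v in (200,210): print(onz(c,260.5,v,.09))
# console yaw: bottom (+x) edge? use -x top edge & slot
print('slot',onz(c,237,190,.06),onz(c,510,178.5,.06)); 
E1,E2=onz(c,207,125,.06),onz(c,505,109.5,.06);print('edge-x',E1,E2,np.degrees(np.arctan2(-(E2-E1)[0],(E2-E1)[1])))
im=cv2.imread('pics/f_side.png')[165:235,285:395]
a=cv2.resize(im,(550,350),interpolation=cv2.INTER_CUBIC)
b=cv2.resize(cv2.imread('pics/f_wrist.png')[150:280,200:330],(350,350)) 
cv2.imwrite('pics/g.png',np.hstack([a,b])[:, :800])
E
```

```text
red [450.3044 260.0241] 207 [ 0.6654 -0.1628  0.064 ]
cols at v=210 [194 193 194 190 171  97  32  28  26  34  36  46 106 180 196 187 143  59
  36  29  33  19  18  43 113 180 192 195 190 196]
cols v=200 [195 195 194 181 132  46  28  35  39  37  43  76 146 200 207 181  85  41
  40  40  35  26  27  96 168 204 209 206 210 207]
[ 0.596  -0.3448  0.09  ]
[ 0.6046 -0.3448  0.09  ]
slot [ 0.5966 -0.3661  0.06  ] [ 0.5859 -0.1226  0.06  ]
edge-x [ 0.5388 -0.3903  0.06  ] [ 0.5266 -0.1414  0.06  ] 2.813029204918404
```

View pics/g.png

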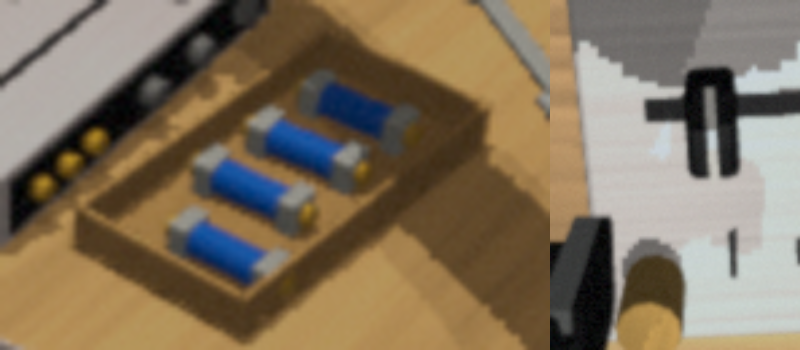

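D still lies inside the tray, resting against the -x wall, so that is fine. All four filters are off the console. The fader must travel about 178 mm along console y (yaw 3°). Grip the fader.

Call:
carry_out:
  motion:
    - {"xyz": [-0.001,0,0.04],"angular": [0,0,-3]}
    - {"xyz": [-0.001,0,0.075],"angular": [0,0,-3]}
    - {"xyz": [-0.001,0,0.095],"angular": [0,0,-3]}
    - {"xyz": [-0.001,0,0.101],"angular": [0,0,-3]}
    - {"xyz": [-0.001,0,0.101],"angular": [0,0,-3]}

```text
clock: 19.1
position: [0.5955, -0.3451, 0.0715]
ee_rot: [-0.026, 1.0, 0.0, -0.0]
ft_force: [0.5, 1.0, 0.3]
grip_width: 0.45
grasp_force: 0.0
```

Call:
carry_out:
  motion:
    - {"xyz": [0,0,0],"angular": [0,0,0]}
    - {"xyz": [0,0,0],"angular": [0,0,0]}
    - {"xyz": [0,0,0],"angular": [0,0,0]}
    - {"xyz": [0,0,0],"angular": [0,0,0]}
    - {"xyz": [0,0,0],"angular": [0,0,0]}
  hand: 0
  grip_force: 30

```text
clock: 19.6
position: [0.5969, -0.3455, 0.0735]
ee_rot: [-0.026, 1.0, -0.001, 0.001]
ft_force: [-1.9, 0.8, 6.3]
grip_width: 0.175
grasp_force: 31.7
```

```bash
python3 -c "
from h import *
st()"
```

```text
{'clock': np.float64(19.6), 'position': array([ 0.597, -0.346,  0.073]), 'ee_rot': array([-0.026,  1.   , -0.001,  0.001]), 'ft_force': array([-1.928,  0.791,  6.318]), 'grip_width': np.float64(0.175), 'grasp_force': np.float64(31.735)}
```

Call:
carry_out:
  motion:
    - {"xyz": [0,0.02,0],"angular": [0,0,0]}
    - {"xyz": [0,0.045,0],"angular": [0,0,0]}
    - {"xyz": [0,0.07,0],"angular": [0,0,0]}
    - {"xyz": [0,0.095,0],"angular": [0,0,0]}
    - {"xyz": [0,0.12,0],"angular": [0,0,0]}
    - {"xyz": [0,0.145,0],"angular": [0,0,0]}
    - {"xyz": [0,0.165,0],"angular": [0,0,0]}
    - {"xyz": [0,0.175,0],"angular": [0,0,0]}
    - {"xyz": [0,0.178,0],"angular": [0,0,0]}
    - {"xyz": [0,0.178,0],"angular": [0,0,0]}
    - {"xyz": [0,0.178,0],"angular": [0,0,0]}

```text
clock: 20.7
position: [0.5874, -0.1671, 0.0734]
ee_rot: [-0.026, 1.0, -0.0, 0.001]
ft_force: [-3.9, 1.5, 10.1]
grip_width: 0.18
grasp_force: 32.7
```

Call:
carry_out:
  motion:
    - {"xyz": [0,0,0],"angular": [0,0,0]}
    - {"xyz": [0,0,0],"angular": [0,0,0]}
    - {"xyz": [0,0,0],"angular": [0,0,0]}
  hand: 0.4

```text
clock: 21.0
position: [0.5869, -0.1673, 0.0715]
ee_rot: [-0.026, 1.0, -0.0, 0.0]
ft_force: [0.2, -0.6, 0.5]
grip_width: 0.399
grasp_force: 0.0
```

Call:
carry_out:
  motion:
    - {"xyz": [0,0,-0.04],"angular": [0,0,0]}
    - {"xyz": [0,0,-0.08],"angular": [0,0,0]}
    - {"xyz": [0,0,-0.1],"angular": [0,0,0]}
    - {"xyz": [0,0,-0.1],"angular": [0,0,0]}
    - {"xyz": [0,0,-0.1],"angular": [0,0,0]}

```text
clock: 21.5
position: [0.5867, -0.1673, 0.1712]
ee_rot: [-0.026, 1.0, -0.0, 0.0]
ft_force: [0.2, -0.5, 1.1]
grip_width: 0.402
grasp_force: 0.0
```

```bash
python3 - <<'E'
from h import *
np.set_printoptions(suppress=True,precision=4)
c=save(['wrist'],'k')['wrist']
for t in blobs(c,'red',40): print('red',t[0],t[3],onz(c,*t[0],.064))
im=cv2.resize(cv2.imread('pics/k_wrist.png')[130:290,170:370],(800,640))[:600]
cv2.imwrite('pics/k2.png',im)
E
```

```text
red [260.4725 267.2308] 182 [ 0.6652 -0.1624  0.064 ]
```

View pics/k2.png

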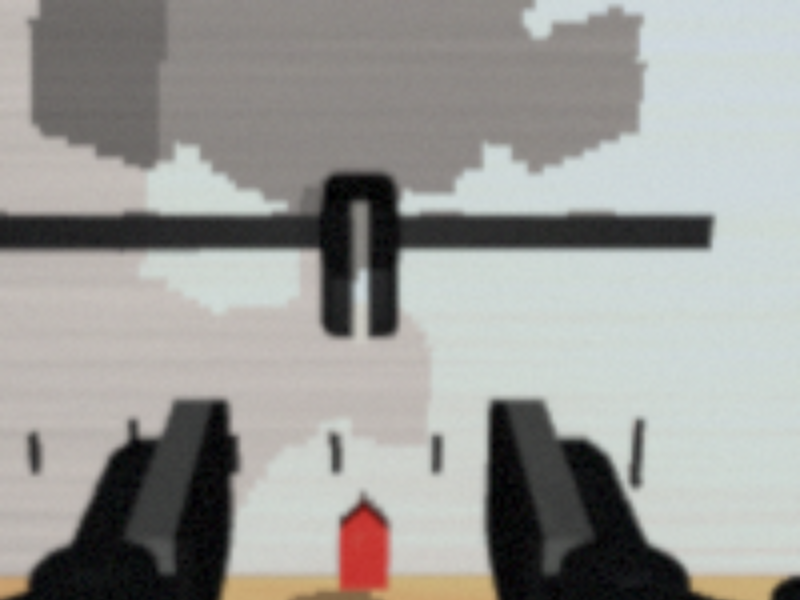

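The fader's white line is at crop column 360 and the pointer apex at 364, so they look aligned. I'll compute the residual along console y.

```bash
python3 - <<'E'
from h import *
np.set_printoptions(suppress=True,precision=4)
c=load('k')['wrist']
f=onz(c,170+360.5/4,130+300/4,.09);p=onz(c,170+363.5/4,130+550/4,.065)
t=onz(c,170+363.5/4,130+505/4,.065);a,b=onz(c,170,130+231/4,.06),onz(c,170+710/4,130+231/4,.06)
g=b-a; y=np.arctan2(-g[0],g[1]);print(f,p,t,'yaw',np.degrees(y))
for Y in (y,np.radians(3),np.radians(3.4)):
    for q in(p,t): print((q-f)[:2]@[-np.sin(Y),np.cos(Y)])
E
```

```text
[ 0.5922 -0.1667  0.09  ] [ 0.6648 -0.162   0.065 ] [ 0.6527 -0.1627  0.065 ] yaw 3.0430618396546603
0.0008514848504988521
0.0008326650806528382
0.0009061649780698604
0.0008782380703890566
0.0003982274598168894
0.0004548963814354624
```

The fader is within 1 mm of the pointer. Now to the loads: straighten the hand, rise and view the rail from two places.

Call:
carry_out:
  motion:
    - {"xyz": [0,0.01,-0.03],"angular": [0,0,3]}
    - {"xyz": [0,0.04,-0.065],"angular": [0,0,3]}
    - {"xyz": [-0.005,0.08,-0.09],"angular": [0,0,3]}
    - {"xyz": [-0.01,0.12,-0.11],"angular": [0,0,3]}
    - {"xyz": [-0.015,0.165,-0.13],"angular": [0,0,3]}
    - {"xyz": [-0.02,0.21,-0.15],"angular": [0,0,3]}
    - {"xyz": [-0.025,0.255,-0.159],"angular": [0,0,3]}
    - {"xyz": [-0.028,0.3,-0.159],"angular": [0,0,3]}
    - {"xyz": [-0.03,0.345,-0.159],"angular": [0,0,3]}
    - {"xyz": [-0.032,0.385,-0.159],"angular": [0,0,3]}
    - {"xyz": [-0.0337,0.4158,-0.159],"angular": [0,0,3]}
    - {"xyz": [-0.0337,0.4158,-0.159],"angular": [0,0,3]}
  hand: 0.8

```text
clock: 22.75
position: [0.5965, 0.2553, 0.3278]
ee_rot: [-0.004, 1.0, 0.001, -0.002]
ft_force: [-0.7, 0.6, -1.1]
grip_width: 0.802
grasp_force: 0.0
```

Call:
carry_out:
  motion:
    - {"xyz": [0,0,0],"angular": [0,0,0]}
    - {"xyz": [0,0,0],"angular": [0,0,0]}

```text
clock: 22.95
position: [0.599, 0.2482, 0.3294]
ee_rot: [0.001, 1.0, -0.001, -0.0]
ft_force: [0.5, -0.3, -0.9]
grip_width: 0.802
grasp_force: 0.0
```

```bash
python3 -c "
from h import *
st(); save(['wrist','side'],'l1')"
```

```text
{'clock': np.float64(22.95), 'position': array([0.599, 0.248, 0.329]), 'ee_rot': array([ 0.001,  1.   , -0.001, -0.   ]), 'ft_force': array([ 0.49 , -0.288, -0.941]), 'grip_width': np.float64(0.802), 'grasp_force': np.float64(0.0)}
```

Call:
carry_out:
  motion:
    - {"xyz": [0.04,0.02,0],"angular": [0,0,0]}
    - {"xyz": [0.08,0.04,0],"angular": [0,0,0]}
    - {"xyz": [0.1,0.05,0],"angular": [0,0,0]}
    - {"xyz": [0.1,0.05,0],"angular": [0,0,0]}
    - {"xyz": [0.1,0.05,0],"angular": [0,0,0]}

```text
clock: 23.55
position: [0.499, 0.2988, 0.3307]
ee_rot: [0.0, 1.0, -0.0, 0.001]
ft_force: [0.3, -0.8, 0.5]
grip_width: 0.805
grasp_force: 0.0
```

```bash
python3 - <<'E'
from h import *
st(); save(['wrist'],'l2')
a,b=cv2.imread('pics/l1_wrist.png'),cv2.imread('pics/l2_wrist.png')
cv2.imwrite('pics/m.png',np.vstack([a[:300],b[:300]]))
E
```

```text
{'clock': np.float64(23.55), 'position': array([0.499, 0.299, 0.331]), 'ee_rot': array([ 0.   ,  1.   , -0.   ,  0.001]), 'ft_force': array([ 0.278, -0.774,  0.482]), 'grip_width': np.float64(0.805), 'grasp_force': np.float64(0.0)}
```

View pics/m.png

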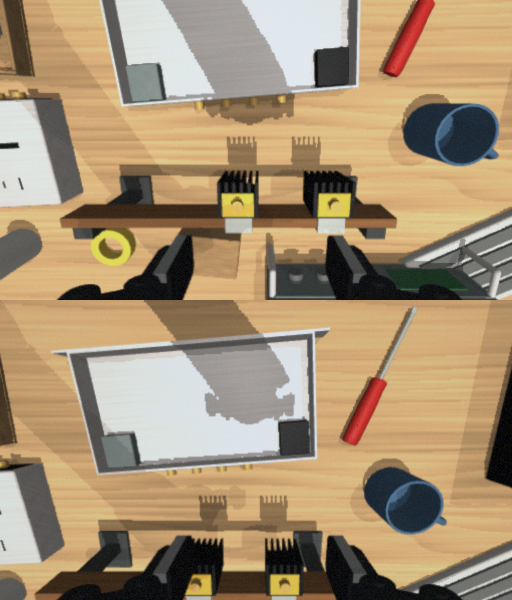

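View 1 shows the loads' yellow plates at (237,204) and (334,204), hanging on the rail. View 2 shows the open chassis with rim corners near (70,352), (315,333), (316,457) and (98,473), and modules in the two +x corners. I'll triangulate these.

```bash
python3 - <<'E'
from h import *
np.set_printoptions(suppress=True,precision=4)
c1,c2=load('l1')['wrist'],load('l2')['wrist']
def yel(c):
    h=cv2.cvtColor(c['img'],cv2.COLOR_RGB2HSV); m=cv2.inRange(h,(20,150,80),(34,255,255))
    n,l,s,ce=cv2.connectedComponentsWithStats(cv2.morphologyEx(m,cv2.MORPH_CLOSE,np.ones((9,9))))
    return [(s[i],ce[i]) for i in range(1,n) if s[i,4]>80]
Y=[yel(c1),yel(c2)]
for y in Y:
    for s,ce in y: print(s,np.round(ce,1))
for p,q in [((237,204),(200,281.5)),((334,204),(285,281))]: print('load',tri(c1,p,c2,q))
for s,ce in Y[0]:
    x,y,w,h,_=s
    if 150<ce[1]<260: print('corners .175',[onz(c1,u,v,.175)[:2] for u in(x,x+w) for v in (y,y+h)])
print('rail edge y', [onz(c1,u,v,.165)[:2] for u,v in((65,217),(393,217),(70,206),(390,206))])
P=[onz(c2,u,v-300,.044) for u,v in((70,352),(315,333),(316,457),(98,473))]
for p in P: print('rim',p)
print('floor',[onz(c2,u,v-300,.003)[:2] for u,v in((81,355),(306,340))],'tops z=.028',onz(c2,120,448-300,.028),onz(c2,293,437-300,.028))
E
```

```text
[221 193  33  24 692] [237.4 204.2]
[318 193  33  24 772] [333.6 204.4]
[  91  228   44   37 1101] [113.  245.7]
[185 274  27  21 488] [199.6 284.7]
[270 274  30  21 617] [284.2 283.9]
load (array([0.6352, 0.2241, 0.1612]), np.float64(0.0035107552754960556))
load (array([0.6326, 0.3297, 0.1657]), np.float64(0.0008626840152325664))
corners .175 [array([0.6172, 0.2069]), array([0.6445, 0.2059]), array([0.6172, 0.2419]), array([0.6445, 0.2418])]
corners .175 [array([0.6172, 0.3098]), array([0.6445, 0.3113]), array([0.6172, 0.3447]), array([0.6445, 0.3471])]
corners .175 [array([0.6573, 0.0629]), array([0.7031, 0.0554]), array([0.6574, 0.111 ]), array([0.7033, 0.1054])]
rail edge y [array([0.6483, 0.03  ]), array([0.6486, 0.3974]), array([0.6352, 0.038 ]), array([0.6355, 0.3924])]
rim [0.3626 0.0466 0.044 ]
rim [0.3393 0.3714 0.044 ]
rim [0.5034 0.3821 0.044 ]
rim [0.5278 0.0567 0.044 ]
floor [array([0.3606, 0.0377]), array([0.3402, 0.3658])] tops z=.028 [0.4927 0.0871 0.028 ] [0.476 0.349 0.028]
```

Load centres are at about (0.63,0.224) and (0.63,0.328), tops near 0.17. The rail front is at x≈0.648. The chassis centre is (0.433,0.214), yaw 4°. Go over the +y load.

Call:
carry_out:
  motion:
    - {"xyz": [-0.04,0.01,0],"angular": [0,0,0]}
    - {"xyz": [-0.08,0.02,0.02],"angular": [0,0,0]}
    - {"xyz": [-0.12,0.028,0.05],"angular": [0,0,0]}
    - {"xyz": [-0.127,0.029,0.08],"angular": [0,0,0]}
    - {"xyz": [-0.127,0.029,0.09],"angular": [0,0,0]}
    - {"xyz": [-0.127,0.029,0.09],"angular": [0,0,0]}
    - {"xyz": [-0.127,0.029,0.09],"angular": [0,0,0]}

```text
clock: 24.3
position: [0.6257, 0.3287, 0.2425]
ee_rot: [0.0, 1.0, 0.001, 0.001]
ft_force: [-0.4, 0.1, 0.7]
grip_width: 0.805
grasp_force: 0.0
```

```bash
cat >> h.py <<'E'
def yel(c,z=.175):
    h=cv2.cvtColor(c['img'],cv2.COLOR_RGB2HSV); m=cv2.inRange(h,(20,150,80),(34,255,255))
    n,l,s,ce=cv2.connectedComponentsWithStats(cv2.morphologyEx(m,cv2.MORPH_CLOSE,np.ones((9,9))))
    for i in range(1,n):
        if s[i,4]>150: print('yel',s[i],onz(c,*ce[i],z)[:2])
E
python3 -c "
from h import *
st(); c=snap('wrist','n.png'); yel(c)
c1=load('l1')['wrist']
print(tri(c1,(333.6,204.4),c,[0,0]) if 0 else '')"
```

```text
{'clock': np.float64(24.3), 'position': array([0.626, 0.329, 0.243]), 'ee_rot': array([0.   , 1.   , 0.001, 0.001]), 'ft_force': array([-0.362,  0.084,  0.748]), 'grip_width': np.float64(0.805), 'grasp_force': np.float64(0.0)}
yel [  98  193   49   35 1340] [0.62987972 0.22491297]
yel [ 236  194   46   33 1259] [0.63017838 0.32767305]
yel [   0  241   53   40 1804] [0.67187213 0.14074511]
```

View pics/n.png

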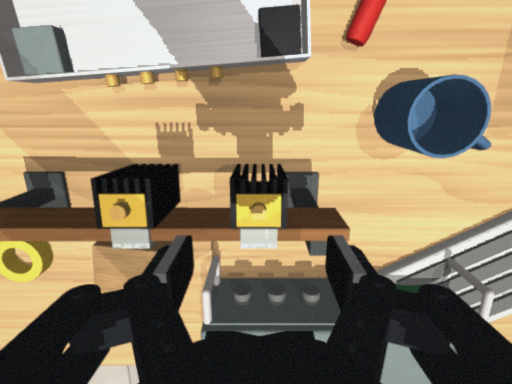

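The hand is centred over the +y load, plate at (259,210), and the other load is at (123,210). Grasp and lift.

Call:
carry_out:
  motion:
    - {"xyz": [0,-0.001,0.035],"angular": [0,0,0]}
    - {"xyz": [0,-0.001,0.07],"angular": [0,0,0]}
    - {"xyz": [0,-0.001,0.095],"angular": [0,0,0]}
    - {"xyz": [0,-0.001,0.105],"angular": [0,0,0]}
    - {"xyz": [0,-0.001,0.105],"angular": [0,0,0]}

```text
clock: 24.85
position: [0.6255, 0.3277, 0.1359]
ee_rot: [-0.0, 1.0, -0.0, 0.0]
ft_force: [-0.1, 0.3, 0.0]
grip_width: 0.804
grasp_force: 0.0
```

Call:
carry_out:
  motion:
    - {"xyz": [0,0,0],"angular": [0,0,0]}
    - {"xyz": [0,0,0],"angular": [0,0,0]}
    - {"xyz": [0,0,0],"angular": [0,0,0]}
    - {"xyz": [0,0,0],"angular": [0,0,0]}
    - {"xyz": [0,0,0],"angular": [0,0,0]}
    - {"xyz": [0,0,0],"angular": [0,0,0]}
  hand: 0.3
  grip_force: 80

```text
clock: 25.45
position: [0.6265, 0.3284, 0.1381]
ee_rot: [0.0, 1.0, 0.001, 0.002]
ft_force: [-2.5, -1.3, 7.8]
grip_width: 0.506
grasp_force: 80.7
```

Call:
carry_out:
  motion:
    - {"xyz": [0,0,-0.015],"angular": [0,0,0]}
    - {"xyz": [0,0,-0.03],"angular": [0,0,0]}
    - {"xyz": [0,0,-0.045],"angular": [0,0,0]}
    - {"xyz": [0,0,-0.05],"angular": [0,0,0]}
    - {"xyz": [0,0,-0.05],"angular": [0,0,0]}

```text
clock: 25.95
position: [0.6254, 0.3285, 0.1868]
ee_rot: [-0.0, 1.0, 0.001, 0.0]
ft_force: [-2.7, -0.5, -1.5]
grip_width: 0.501
grasp_force: 84.0
```

```bash
python3 -c "
from h import *
st(); c=snap('wrist','o.png'); yel(c,.225); snap('side','o_side.png')"
```

```text
{'clock': np.float64(25.95), 'position': array([0.625, 0.329, 0.187]), 'ee_rot': array([-0.   ,  1.   ,  0.001,  0.   ]), 'ft_force': array([-2.727, -0.537, -1.548]), 'grip_width': np.float64(0.501), 'grasp_force': np.float64(83.951)}
yel [  47  223   66   44 2207] [0.60384049 0.25863376]
yel [ 219  268   82   56 3675] [0.62688227 0.32799352]
yel [  0 281  22  24 337] [0.62484635 0.22537556]
```

View pics/o_side.png

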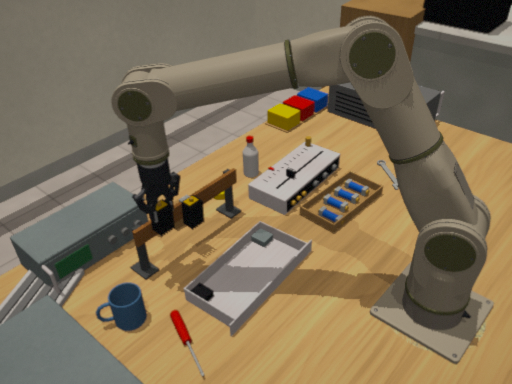

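The load is clear above the rail and held. Tray and fader look right. Carry it to the chassis.

Call:
carry_out:
  motion:
    - {"xyz": [0.015,0,0],"angular": [0,0,0]}
    - {"xyz": [0.04,0,0],"angular": [0,0,0]}
    - {"xyz": [0.07,-0.01,0],"angular": [0,0,0]}
    - {"xyz": [0.11,-0.025,0],"angular": [0,0,0]}
    - {"xyz": [0.15,-0.04,0],"angular": [0,0,0]}
    - {"xyz": [0.19,-0.055,0],"angular": [0,0,0]}
    - {"xyz": [0.211,-0.06,0.015],"angular": [0,0,0]}
    - {"xyz": [0.211,-0.06,0.05],"angular": [0,0,0]}
    - {"xyz": [0.211,-0.06,0.085],"angular": [0,0,0]}
    - {"xyz": [0.211,-0.06,0.1],"angular": [0,0,0]}
    - {"xyz": [0.211,-0.06,0.1],"angular": [0,0,0]}
    - {"xyz": [0.211,-0.06,0.1],"angular": [0,0,0]}

```text
clock: 27.25
position: [0.415, 0.2679, 0.0857]
ee_rot: [0.0, 1.0, 0.0, 0.0]
ft_force: [0.6, 0.5, -2.0]
grip_width: 0.503
grasp_force: 83.8
```

```bash
python3 -c "
from h import *
st(); c=snap('wrist','p.png')
im=[cv2.imread('pics/p.png')]
c=snap('side','p_side.png'); b=cv2.resize(cv2.imread('pics/p_side.png')[180:340,170:330],(384,384))
cv2.imwrite('pics/q.png',np.hstack([cv2.resize(im[0],(416,384)),b]))"
```

```text
{'clock': np.float64(27.25), 'position': array([0.415, 0.268, 0.086]), 'ee_rot': array([0., 1., 0., 0.]), 'ft_force': array([ 0.6  ,  0.459, -1.979]), 'grip_width': np.float64(0.503), 'grasp_force': np.float64(83.798)}
```

View pics/q.png

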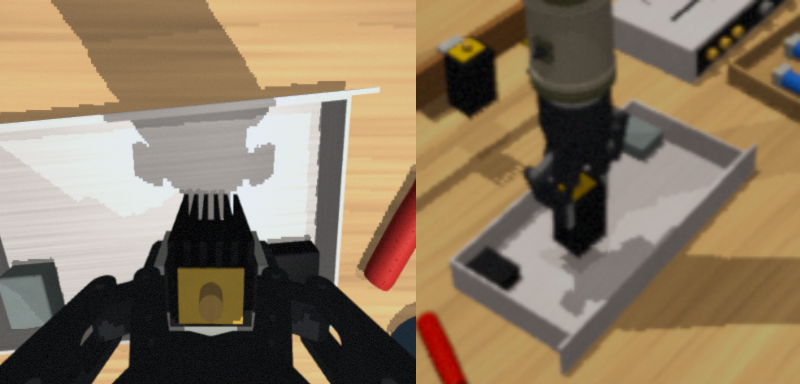

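The load is over the free floor of the chassis, clear of the black module and the walls. Set it down, release, and go to the second load.

Call:
carry_out:
  motion:
    - {"xyz": [0,0,0.02],"angular": [0,0,0]}
    - {"xyz": [0,0,0.033],"angular": [0,0,0]}
    - {"xyz": [0,0,0.039],"angular": [0,0,0]}
    - {"xyz": [0,0,0.04],"angular": [0,0,0]}
    - {"xyz": [0,0,0.04],"angular": [0,0,0]}

```text
clock: 27.85
position: [0.4169, 0.2678, 0.0478]
ee_rot: [0.001, 1.0, 0.0, 0.002]
ft_force: [-1.4, -5.9, 18.4]
grip_width: 0.504
grasp_force: 87.7
```

Call:
carry_out:
  motion:
    - {"xyz": [0,0,0],"angular": [0,0,0]}
    - {"xyz": [0,0,0],"angular": [0,0,0]}
    - {"xyz": [0,0,0],"angular": [0,0,0]}
    - {"xyz": [0,0,0],"angular": [0,0,0]}
  hand: 0.75

```text
clock: 28.25
position: [0.4146, 0.2678, 0.0453]
ee_rot: [-0.0, 1.0, 0.0, 0.0]
ft_force: [-0.6, -0.0, 0.2]
grip_width: 0.746
grasp_force: 0.0
```

Call:
carry_out:
  motion:
    - {"xyz": [0,0,-0.03],"angular": [0,0,0]}
    - {"xyz": [0,0,-0.07],"angular": [0,0,0]}
    - {"xyz": [0,0,-0.12],"angular": [0,0,0]}
    - {"xyz": [0,0,-0.165],"angular": [0,0,0]}
    - {"xyz": [-0.02,-0.005,-0.2],"angular": [0,0,0]}
    - {"xyz": [-0.06,-0.015,-0.2],"angular": [0,0,0]}
    - {"xyz": [-0.1,-0.025,-0.2],"angular": [0,0,0]}
    - {"xyz": [-0.145,-0.035,-0.2],"angular": [0,0,0]}
    - {"xyz": [-0.185,-0.04,-0.2],"angular": [0,0,0]}
    - {"xyz": [-0.211,-0.0435,-0.2],"angular": [0,0,0]}
    - {"xyz": [-0.211,-0.0435,-0.2],"angular": [0,0,0]}
    - {"xyz": [-0.211,-0.0435,-0.2],"angular": [0,0,0]}

```text
clock: 29.45
position: [0.6254, 0.2245, 0.2445]
ee_rot: [-0.0, 1.0, 0.0, -0.001]
ft_force: [-0.9, 0.1, 0.3]
grip_width: 0.754
grasp_force: 0.0
```

```bash
python3 -c "
from h import *
st(); c=snap('wrist','r.png'); yel(c); yel(c,.083); snap('side','r_side.png')"
```

```text
{'clock': np.float64(29.45), 'position': array([0.625, 0.224, 0.245]), 'ee_rot': array([-0.   ,  1.   ,  0.   , -0.001]), 'ft_force': array([-0.913,  0.075,  0.263]), 'grip_width': np.float64(0.754), 'grasp_force': np.float64(0.0)}
yel [ 237  193   45   34 1257] [0.63004913 0.22374777]
yel [  71  240   54   41 1557] [0.67266202 0.09293002]
yel [ 237  193   45   34 1257] [0.66438647 0.22369656]
yel [  71  240   54   41 1557] [0.72549963 0.03608463]
```

Call:
carry_out:
  motion:
    - {"xyz": [0,0,0.035],"angular": [0,0,0]}
    - {"xyz": [0,0,0.07],"angular": [0,0,0]}
    - {"xyz": [0,0,0.097],"angular": [0,0,0]}
    - {"xyz": [0,0,0.107],"angular": [0,0,0]}
    - {"xyz": [0,0,0.107],"angular": [0,0,0]}

```text
clock: 30.05
position: [0.6245, 0.2244, 0.1377]
ee_rot: [-0.0, 1.0, -0.0, -0.001]
ft_force: [0.9, 0.5, 0.0]
grip_width: 0.753
grasp_force: 0.0
```

Call:
carry_out:
  motion:
    - {"xyz": [0,0,0],"angular": [0,0,0]}
    - {"xyz": [0,0,0],"angular": [0,0,0]}
    - {"xyz": [0,0,0],"angular": [0,0,0]}
    - {"xyz": [0,0,0],"angular": [0,0,0]}
    - {"xyz": [0,0,0],"angular": [0,0,0]}
    - {"xyz": [0,0,0],"angular": [0,0,0]}
  hand: 0.3

```text
clock: 30.65
position: [0.6263, 0.2248, 0.1408]
ee_rot: [-0.0, 1.0, 0.001, 0.001]
ft_force: [-3.6, -1.0, 7.8]
grip_width: 0.5
grasp_force: 81.1
```

Call:
carry_out:
  motion:
    - {"xyz": [0,0,-0.015],"angular": [0,0,0]}
    - {"xyz": [0,0,-0.03],"angular": [0,0,0]}
    - {"xyz": [0,0,-0.045],"angular": [0,0,0]}
    - {"xyz": [0,0,-0.05],"angular": [0,0,0]}
    - {"xyz": [0,0,-0.05],"angular": [0,0,0]}

```text
clock: 31.15
position: [0.6253, 0.2249, 0.1897]
ee_rot: [-0.0, 1.0, 0.0, 0.0]
ft_force: [-3.4, 0.7, -0.9]
grip_width: 0.505
grasp_force: 84.3
```

```bash
python3 -c "
from h import *
st(); c=snap('wrist'); yel(c,.225)"
```

```text
{'clock': np.float64(31.15), 'position': array([0.625, 0.225, 0.19 ]), 'ee_rot': array([-0.,  1.,  0.,  0.]), 'ft_force': array([-3.387,  0.661, -0.856]), 'grip_width': np.float64(0.505), 'grasp_force': np.float64(84.296)}
yel [ 219  265   81   55 3540] [0.62722614 0.22427517]
yel [ 42 278  64  29 939] [0.62669597 0.14715089]
```

Call:
carry_out:
  motion:
    - {"xyz": [0.015,0,0],"angular": [0,0,0]}
    - {"xyz": [0.04,0,0],"angular": [0,0,0]}
    - {"xyz": [0.07,-0.015,0],"angular": [0,0,0]}
    - {"xyz": [0.11,-0.03,0],"angular": [0,0,0]}
    - {"xyz": [0.15,-0.05,0],"angular": [0,0,0]}
    - {"xyz": [0.185,-0.064,0],"angular": [0,0,0]}
    - {"xyz": [0.203,-0.066,0.015],"angular": [0,0,0]}
    - {"xyz": [0.203,-0.066,0.05],"angular": [0,0,0]}
    - {"xyz": [0.203,-0.066,0.085],"angular": [0,0,0]}
    - {"xyz": [0.203,-0.066,0.1],"angular": [0,0,0]}
    - {"xyz": [0.203,-0.066,0.1],"angular": [0,0,0]}
    - {"xyz": [0.203,-0.066,0.1],"angular": [0,0,0]}

```text
clock: 32.4
position: [0.4232, 0.1585, 0.0891]
ee_rot: [-0.0, 1.0, 0.0, 0.001]
ft_force: [-0.6, 0.1, -3.0]
grip_width: 0.499
grasp_force: 84.0
```

Call:
carry_out:
  motion:
    - {"xyz": [0,0,0.02],"angular": [0,0,0]}
    - {"xyz": [0,0,0.033],"angular": [0,0,0]}
    - {"xyz": [0,0,0.038],"angular": [0,0,0]}
    - {"xyz": [0,0,0.038],"angular": [0,0,0]}

```text
clock: 32.8
position: [0.4235, 0.1584, 0.0512]
ee_rot: [0.0, 1.0, 0.0, 0.001]
ft_force: [0.8, 0.5, -1.2]
grip_width: 0.502
grasp_force: 84.7
```

```bash
python3 -c "
from h import *
st(); c=snap('side','s_side.png'); yel(c,.083)"
```

```text
{'clock': np.float64(32.8), 'position': array([0.423, 0.158, 0.051]), 'ee_rot': array([0.   , 1.   , 0.   , 0.001]), 'ft_force': array([ 0.831,  0.476, -1.211]), 'grip_width': np.float64(0.502), 'grasp_force': np.float64(84.718)}
```

Call:
carry_out:
  motion:
    - {"xyz": [0,0,0.0015],"angular": [0,0,0]}
    - {"xyz": [0,0,0.0015],"angular": [0,0,0]}

```text
clock: 33.05
position: [0.4239, 0.1584, 0.0509]
ee_rot: [0.0, 1.0, -0.0, 0.001]
ft_force: [-5.0, -4.0, 18.4]
grip_width: 0.506
grasp_force: 87.3
```

Call:
carry_out:
  motion:
    - {"xyz": [0,0,0],"angular": [0,0,0]}
    - {"xyz": [0,0,0],"angular": [0,0,0]}
    - {"xyz": [0,0,0],"angular": [0,0,0]}
    - {"xyz": [0,0,0],"angular": [0,0,0]}
  hand: 0.75

```text
clock: 33.45
position: [0.4226, 0.1583, 0.0488]
ee_rot: [-0.0, 1.0, 0.0, 0.0]
ft_force: [0.4, 0.3, -0.1]
grip_width: 0.746
grasp_force: 0.0
```

Call:
carry_out:
  motion:
    - {"xyz": [0,0,-0.03],"angular": [0,0,0]}
    - {"xyz": [0,0,-0.07],"angular": [0,0,0]}
    - {"xyz": [0,0,-0.12],"angular": [0,0,0]}
    - {"xyz": [0,0,-0.165],"angular": [0,0,0]}
    - {"xyz": [0,-0.03,-0.21],"angular": [0,0,0]}
    - {"xyz": [-0.02,-0.06,-0.25],"angular": [0,0,0]}
    - {"xyz": [-0.04,-0.09,-0.25],"angular": [0,0,0]}
    - {"xyz": [-0.07,-0.12,-0.25],"angular": [0,0,0]}
    - {"xyz": [-0.1,-0.15,-0.25],"angular": [0,0,0]}
    - {"xyz": [-0.1,-0.15,-0.25],"angular": [0,0,0]}
    - {"xyz": [-0.1,-0.15,-0.25],"angular": [0,0,0]}

```text
clock: 34.55
position: [0.5227, 0.0079, 0.2982]
ee_rot: [0.001, 1.0, 0.0, -0.001]
ft_force: [0.2, 1.1, 0.6]
grip_width: 0.747
grasp_force: 0.0
```

```bash
python3 - <<'E'
from h import *
st(); c=save(['wrist','side','scene'],'z')
b=cv2.imread('pics/z_side.png'); a=cv2.imread('pics/z_scene.png')
cv2.imwrite('pics/z.png',np.hstack([cv2.resize(b[110:330,170:400],(418,400)),cv2.resize(a[110:290,135:335],(380,342)).copy() if 0 else cv2.resize(a[110:290,135:325],(380,400))]))
E
```

```text
{'clock': np.float64(34.55), 'position': array([0.523, 0.008, 0.298]), 'ee_rot': array([ 0.001,  1.   ,  0.   , -0.001]), 'ft_force': array([0.186, 1.083, 0.557]), 'grip_width': np.float64(0.747), 'grasp_force': np.float64(0.0)}
```

View pics/z.png

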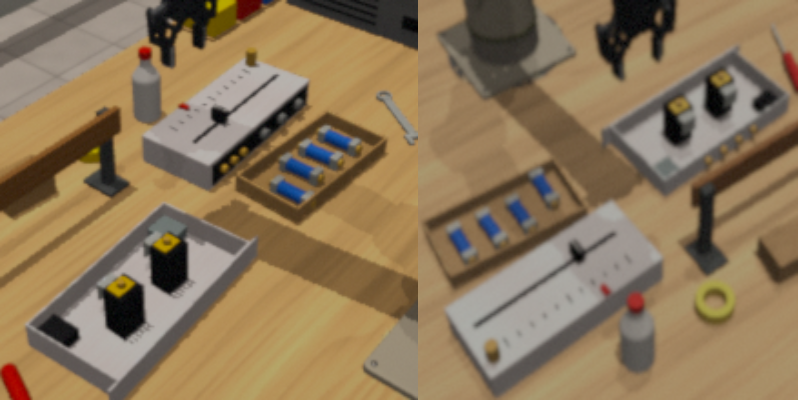

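Both loads stand in the chassis, the fader is opposite the pointer, and all four filters are in the tray. A quick check that the knocked filter lies flat and isn't perched on the wall.

```bash
python3 - <<'E'
from h import *
np.set_printoptions(suppress=True,precision=4)
d=load('z');S,D=d['scene'],d['side']
for t in blobs(S,'blue',15,384):
    print('scene',t[0],t[3],onz(S,*t[0],.02)[:2],[onz(S,*(t[0]+s*t[1]*t[2]),.02)[:2] for s in(-1,1)])
for t in blobs(d['wrist'],'blue',60,384): print('wrist',t[0],t[3],onz(d['wrist'],*t[0],.021))
print('tray -x wall inner (scene)',)
o=np.hstack([cv2.resize(cv2.imread('pics/z_scene.png')[180:250,130:225],(570,420),interpolation=cv2.INTER_CUBIC)])
w=cv2.imread('pics/z_wrist.png')
cv2.imwrite('pics/z2.png',np.hstack([o,cv2.resize(w[0:384,0:210],(230,420))]))
E
```

```text
scene [196.4167 193.0833] 36 [ 0.3881 -0.1287] [array([ 0.3692, -0.1287]), array([ 0.4068, -0.1287])]
scene [184.8947 204.7632] 38 [ 0.4138 -0.1922] [array([ 0.394 , -0.1928]), array([ 0.4333, -0.1916])]
scene [170.3421 211.3421] 38 [ 0.4106 -0.2505] [array([ 0.3923, -0.2515]), array([ 0.4287, -0.2495])]
scene [155.5  217.85] 40 [ 0.4066 -0.308 ] [array([ 0.3881, -0.3085]), array([ 0.4249, -0.3076])]
wrist [156.4451  58.5424] 719 [ 0.3941 -0.1273  0.021 ]
wrist [22.4443 73.5844] 835 [ 0.4133 -0.3058  0.021 ]
wrist [66.9221 76.3649] 770 [ 0.4164 -0.2482  0.021 ]
wrist [111.0206  79.456 ] 728 [ 0.42   -0.1905  0.021 ]
tray -x wall inner (scene)
```

View pics/z2.png

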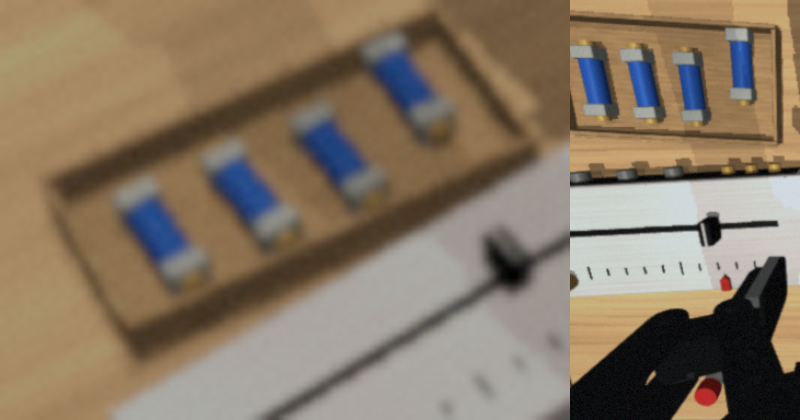

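```bash
python3 - <<'E'
from h import *
c=load('z')['wrist']; S=load('z')['scene']
h=cv2.cvtColor(c['img'],cv2.COLOR_RGB2GRAY)
print(h[8:60,157])
for v in range(14,30,3): print(v,onz(c,157,v,.035)[:2],onz(c,157,v,.02)[:2],onz(c,157,v,.031)[:2])
E
```

```text
[169 167 168 169 171 169 170 169 170 170 165 153 135 140 143 127  97 114
 159 173 177 177 179 179 177 181 179 176 161 127  83  82  82  85  86  83
  83  83  89  84  87  86  85  88  84  85  85  84  85  87  86  82]
14 [ 0.34627053 -0.11691994] [ 0.34249821 -0.12151578] [ 0.34526458 -0.1181455 ]
17 [ 0.34948634 -0.11726039] [ 0.34583296 -0.12186882] [ 0.34851211 -0.1184893 ]
20 [ 0.35272014 -0.11760244] [ 0.34918638 -0.12222352] [ 0.35177781 -0.11883473]
23 [ 0.35597207 -0.11794611] [ 0.35255859 -0.12257991] [ 0.35506181 -0.11918179]
26 [ 0.35924225 -0.11829141] [ 0.35594973 -0.12293798] [ 0.35836424 -0.11953049]
29 [ 0.36253081 -0.11863835] [ 0.35935993 -0.12329775] [ 0.36168524 -0.11988085]
```

Call:
carry_out:
  motion:
    - {"xyz": [0.02,-0.04,0],"angular": [0,0,0]}
    - {"xyz": [0.03,-0.08,0.02],"angular": [0,0,0]}
    - {"xyz": [0.04,-0.11,0.04],"angular": [0,0,0]}
    - {"xyz": [0.04,-0.135,0.06],"angular": [0,0,0]}
    - {"xyz": [0.04,-0.135,0.08],"angular": [0,0,0]}
    - {"xyz": [0.04,-0.135,0.08],"angular": [0,0,0]}
    - {"xyz": [0.04,-0.135,0.08],"angular": [0,0,0]}

```text
clock: 35.4
position: [0.4827, -0.1255, 0.2196]
ee_rot: [-0.001, 1.0, 0.0, 0.0]
ft_force: [-0.4, 0.4, -0.0]
grip_width: 0.753
grasp_force: 0.0
```

```bash
python3 - <<'E'
from h import *
st(); c=save(['wrist'],'y')['wrist']
for t in blobs(c,'blue',60,384): print(t[0],t[3],onz(c,*t[0],.021)[:2],[onz(c,*(t[0]+s*t[1]*t[2]),.021)[:2] for s in(-1,1)])
cv2.imwrite('pics/y2.png',cv2.resize(cv2.imread('pics/y_wrist.png')[0:225,110:410],(800,600)))
E
```

```text
{'clock': np.float64(35.4), 'position': array([ 0.483, -0.126,  0.22 ]), 'ee_rot': array([-0.001,  1.   ,  0.   ,  0.   ]), 'ft_force': array([-0.425,  0.4  , -0.044]), 'grip_width': np.float64(0.753), 'grasp_force': np.float64(0.0)}
[257.2443   88.28171] 962 [ 0.39444853 -0.12843066] [array([ 0.42002033, -0.12946901]), array([ 0.37004905, -0.12743889])]
[ 97.24434 105.82736] 1060 [ 0.41372513 -0.30648117] [array([ 0.38809819, -0.30751234]), array([ 0.44062715, -0.30537067])]
[149.46944 108.77928] 965 [ 0.41656505 -0.24892546] [array([ 0.39176392, -0.25057598]), array([ 0.44254944, -0.247179  ])]
[201.35236 112.21588] 894 [ 0.42002183 -0.19119346] [array([ 0.39551099, -0.19189314]), array([ 0.44567712, -0.19045233])]
```

View pics/y2.png

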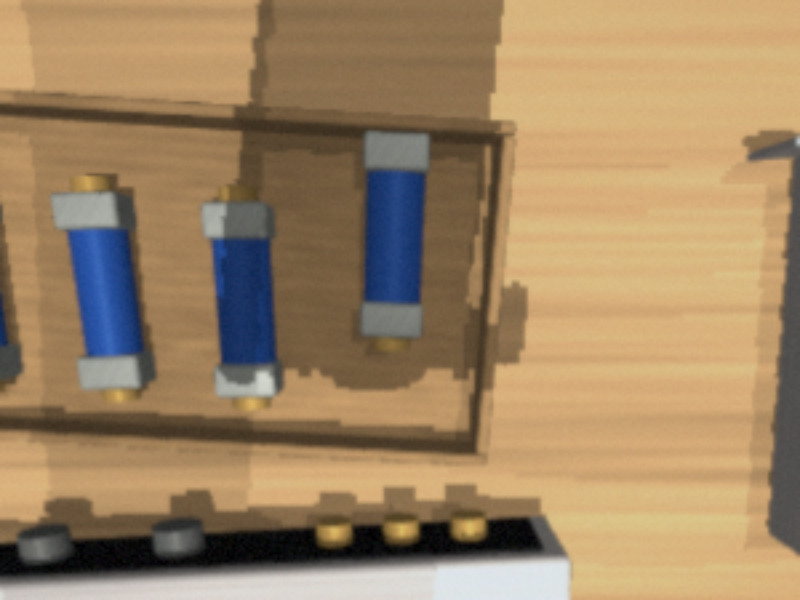

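The knocked filter lies flat inside the tray with its end against the wall; its height and length match the others. Everything is in place, so I'll hand in.

```bash
python3 -c "
from workcell import *
print(hand_in())"
```

```text
the job is handed in; nothing more can be done
None
```

The job is done and handed in: all four filters are in the tray, the fader is within about 1 mm of the pointer, and both loads stand inside the chassis. Partway through, one filter was knocked about 3 cm inside the tray; it still lies flat there, so I left it.

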